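# Temperature check of a slide-drying hotplate

## Task

Check the slide-drying hotplate: lift the clear cover off its pins and lay it flat on the grey mat, handle up and roughly centred. Then take the pen thermometer from its stand and hold its sprung copper disc squarely on the red, then the yellow, then the blue check mark, about a second each with light pressure (around 4 N), never ramming it. Finally stand the pen back in its stand; drop nothing, and leave the other things on the bench alone.

Things in the scene. Friction and masses are not known exactly. Their poses are not given: they have to be found in the camera images.
- hotplate: Slide-drying hotplate, fixed: white wedge housing 270 mm wide (y), 210 mm deep (x), 155 mm high at the back, with a sloping black plate on top. Origin: centre of its underside; x to the high back, y along its width, z up. The black plate (188 mm up the slope, 250 mm wide) rises towards +x at 30 degrees to the table: its normal is (-0.5, 0, 0.866) in this frame.
- plate (a point): Centre of the black plate's surface, 100 mm above the hotplate's origin; axes as the hotplate's. A 7 mm ledge runs along the plate's low edge. Four steel posts stand square to the plate, 45 mm up and down the slope and 100 mm to each side of this point: a shoulder 13 mm thick and 14 mm tall, then a pin 6 mm thick and 12 mm tall.
- cover: Loose clear acrylic cover, 120 x 230 x 5 mm, about 0.22 kg, with a blue handle. It starts on the posts' shoulders, parallel to the black plate, the pins through its four 10 mm corner holes: free once lifted 12 mm square to the plate. Origin: centre of its underside; z its normal, x the short side (up the slope at the start), y the long side.
- handle (a point): Centre of the cover's blue bar handle, 42 mm above the cover's underside, over its centre; axes as the cover's. The bar is 100 mm long along y, 12 mm thick along x, 14 mm high (35 to 49 mm above the underside), on two 12 mm feet 42 mm to either side.
- mat: Dark grey flat mat on the table, fixed, 170 mm (x) by 260 mm (y), 3 mm thick. Origin: centre of its underside, on the table.
- stand: Grey stand for the pen, fixed: a square block 70 x 70 mm, 92 mm tall, on a black foot 86 mm square and 8 mm high, with a square well 30 x 30 mm open at the top, sides along x and y. Origin: centre of its underside. The pen's collar rests on the block's top; its barrel has 4 mm play in the well on each side.
- pen: Pen-shaped contact thermometer, 152 mm long with its stem fully out, about 0.1 kg, tip down in the stand. Origin: on its axis where the sensor's face is when the stem is fully out, 12 mm above the table at the start; z up along the pen, away from the tip; x, y along its flat sides. White barrel 22 mm square at 33 to 80 mm, red collar 42 mm square at 80 to 87 mm, white grip 22 mm square to 150 mm.
- grip (a point): Point to hold the pen: on its axis, 117 mm from its origin, in the middle of the 22 mm square grip; axes as the pen's.
- stem_mouth (a point): Where the steel stem (10 mm thick) leaves the barrel: on the pen's axis, 33 mm from its origin. The stem is telescopic and was left pushed in by anything from 0 to 14 mm (not reported), so the sensor's face is 33 to 19 mm beyond this point; it stays so under 25 N. The copper sensor disc at its end, 16 mm across, is sprung: 6 mm travel, 0.5 N to start, then 1.5 N per mm, then a hard stop.
- mark_red: Red round check mark, 28 mm in diameter with a small white centre dot, printed flat on the black plate (about 1 mm thick to see, nothing to feel). Origin: its centre, on the plate's surface; z is the plate's normal. The three marks lie in a row across the plate, 55 mm or more apart; which colour is where varies.
- mark_yellow: Yellow round check mark, 28 mm in diameter with a small white centre dot, printed flat on the black plate (about 1 mm thick to see, nothing to feel). Origin: its centre, on the plate's surface; z is the plate's normal. The three marks lie in a row across the plate, 55 mm or more apart; which colour is where varies.
- mark_blue: Blue round check mark, 28 mm in diameter with a small white centre dot, printed flat on the black plate (about 1 mm thick to see, nothing to feel). Origin: its centre, on the plate's surface; z is the plate's normal. The three marks lie in a row across the plate, 55 mm or more apart; which colour is where varies.
- tip_box: Bystander: blue pipette-tip box with a clear lid, 85 x 120 x 72 mm, loose; origin at the centre of its underside. Not to be disturbed.
- tube_rack: Bystander: black tube rack with round wells, 90 x 160 x 40 mm, loose; origin at the centre of its underside. Not to be disturbed.
- timer: Bystander: small white lab timer, 60 x 50 x 20 mm, loose; origin at the centre of its underside. Not to be disturbed.
- reagent: Bystander: amber glass reagent bottle, 68 mm diameter, 140 mm tall, loose; origin at the centre of its underside. Not to be disturbed.
- beaker: Bystander: clear glass beaker, 70 mm diameter, 90 mm tall, loose; origin at the centre of its underside. Not to be disturbed.
Mind the look-alikes: they are no part of the job. There is more than one size of the pen; the job needs the smaller. Leave any purple look-alike of the stand alone.

How it is judged:
On the way, in this order (a step that is already met when the one before it is completed fails the run):
1. the cover lies flat on the mat, handle up, within 50 mm of its centre, let go (horizontal distance between cover and mat below 0.05 m and z of cover in the frame of mat between 0 and 0.008 m and angle between cover's own z axis and vertical below 0.07 rad and contact force between the fingers and cover below 0.1 N), for 0.2 s.
2. the pen's disc is held on the red mark: the mark's centre within 7 mm of the pen's axis (along the pen's x and y), pen within 0.2 rad of square to the plate, 2 to 7 N, for 0.6 s (x of mark_red in the frame of pen between -0.007 and 0.007 m and y of mark_red in the frame of pen between -0.007 and 0.007 m and angle between the z axis of pen and the z axis of mark_red, either way round below 0.2 rad and contact force between pen and hotplate between 2 and 7 N), for 0.6 s.
3. the pen's disc is held on the yellow mark: the mark's centre within 7 mm of the pen's axis (along the pen's x and y), pen within 0.2 rad of square to the plate, 2 to 7 N, for 0.6 s (x of mark_yellow in the frame of pen between -0.007 and 0.007 m and y of mark_yellow in the frame of pen between -0.007 and 0.007 m and angle between the z axis of pen and the z axis of mark_yellow, either way round below 0.2 rad and contact force between pen and hotplate between 2 and 7 N), for 0.6 s.
4. the pen's disc is held on the blue mark: the mark's centre within 7 mm of the pen's axis (along the pen's x and y), pen within 0.2 rad of square to the plate, 2 to 7 N, for 0.6 s (x of mark_blue in the frame of pen between -0.007 and 0.007 m and y of mark_blue in the frame of pen between -0.007 and 0.007 m and angle between the z axis of pen and the z axis of mark_blue, either way round below 0.2 rad and contact force between pen and hotplate between 2 and 7 N), for 0.6 s.
At the end, for the whole second after the job is handed in: The pen stands in its stand again, within 10 mm of its axis and 0.1 rad of upright, its collar on the stand's top (origin 8 to 16 mm above the stand's underside); the cover lies flat on the mat (within 0.07 rad), handle up, its centre within 50 mm of the mat's; both let go and at rest (all of step 1 and horizontal distance between pen and stand below 0.01 m and z of pen in the frame of stand between 0.008 and 0.016 m and angle between pen's own z axis and vertical below 0.1 rad and linear speed of each of pen, cover below 0.02 m/s); the robot touches nothing.
It fails at once if the pen is rammed against the hotplate (over 15 N) (contact force between pen and hotplate above 15 N).
It fails at once if the cover, clear of the hotplate, is let go more than 40 mm above the mat (contact force between the fingers and cover below 0.05 N and horizontal distance between cover and hotplate above 0.15 m and z of cover in the frame of mat above 0.045 m).
It fails at once if the pen is let go while lifted more than 30 mm out of its stand (contact force between the fingers and pen below 0.05 N and z of pen in the frame of stand above 0.045 m).
It fails at once if one of the bystanders is moved by more than 30 mm (distance of any of tip_box, tube_rack, timer, reagent, beaker from where it was at the start of the episode above 0.03 m).
It fails at once if the bottle or the beaker is tipped (angle between any of reagent, beaker's own z axis and vertical above 0.3 rad).
It also fails if it takes over 72 s, if anything falls off the work surface, if the arm or the gripper's body presses on something with over 40 N, if the wrist force passes 120 N, or if a joint passes its speed limit or range.

## Robot

A 6-joint arm with a two-finger parallel gripper is mounted at the origin on the work surface. World frame = base frame: x ahead of the robot, y to its left, z up, the work surface at z = 0. Lengths are in m, angles in rad, forces in N, time in s.
With the tool pointing down it reaches from about 0.25 to 0.775 m from the base axis. Payload 4 kg.
Tool frame: the origin (TCP) lies midway between the tips of the shut fingers; the grasp point (between the pads) lies 19 mm behind it; z points along the fingers, y is the direction in which the jaws open and shut (so a half turn about z gives the same grasp; the last joint's range is limited). The gripper opens to 94 mm and grips with 3 to 60 N. Pads are 16 mm wide; open, the fingers measure 119 mm over their backs; the gripper's body (75 mm by 177 mm) begins 78 mm behind the grasp point.
Start: joints at [1.124, 0.087, 1.371, -0, 1.684, -0.103], TCP at [0.185, 0.518, 0.206] pointing down, gripper open.
Joint ranges: [-3.1, 3.1], [-0.76, 2.03], [0.27, 2.55], [-1.08, 4.22], [0.17, 2.65], [-2.57, 2.57]. Speed limits (rad/s): [2.79, 2.79, 3.14, 3.14, 3.14, 3.14].

## Interface

Orientations are given as a rotation vector (axis times angle).
In Python, from station import observe, get_image, workorder, spot_in, spot_point gives the robot as it stands. The module is installed in compiled form; this text tells all that it offers.
- The arm moves only by the tool servo_tool, never from a script. Its argument "deltas" is a list of rows, each an object with "travel": the shift along the tool's x, y, z in m, a list of three; "twist": the turn, a rotation vector about the tool's x, y, z in rad, a list of three; "gripper": the opening, from 0 (shut) to 1 (fully open). A call has 1 to 10 rows; each row shifts and turns the commanded pose from where the row before left it, along the tool's axes as they then stand; what a row does not reach is not made up. A row lasts 1/10 s, in which the tool goes at most 50 mm and 8.59 degrees, less where a joint would pass 70% of its speed; a pose out of reach is approached as far as the arm can. A call is refused whole if a number of a shift passes 0.05 or a number of a turn 0.15, either way. A call with a gripper value outside its range is refused whole. The fingers move at their own pace and stop on an object; "newtons" is the grip in N (left out, the last holds). Time passes only in rows, so rows that do not move let the fingers close. It gives the time, the measured TCP pose, the force and the opening at its end, in the units of the state.
- observe(): the state, without advancing time (a new reading comes with each control period).
- get_image(name): name is "scene" or "side" or "wrist"; returns a dict with "color" (480x640x3 uint8, red, green, blue), "range_z" (480x640 float32, m along the optical axis (not along the pixel's ray), 0 where there is no reading), "intrinsics" (3x3 intrinsics, pixels), "distortion" ([k1, k2, p1, p2, k3] as OpenCV has them; the pictures are not rectified), "pose" (4x4, takes a point from camera to world coordinates); the wrist camera has in their place "T_tool_cam" (4x4, takes a point from camera to tool coordinates, whose origin is the TCP and whose axes are the flange's). Camera axes: x right, y down, z forward; pixel columns grow to the right and rows downward; lengths in m; the calibration is good to about 2 mm. A picture is of the moment at which its call begins: read the wrist's pose just before it.
- workorder.finish_job(): hands the job in, once; it reports no verdict.
Trained networks look in a picture, given as the dict that the camera call returned (one of the last four; its "shot" number tells which), for a name from the list of things; names that differ only in an ending like _2 or _b are one class to them, and where a whole thing is asked for, a point or a joint stands for the part that bears it (a point fixed in the world has none). Each returns a list of dicts, best first, with "score" (0 to 1); they miss things now and then, are a little off and sometimes report something else, mostly with a low value. They report only what shows in the picture. A call takes as long as a camera call. They do not tell look-alikes from the thing itself.
- spot_in(target, picture): "at" ([x, y, z] in m, in world coordinates, good to about 4 mm: the middle of the surface that is visible of it).
- spot_point(target, picture): "at" ([x, y, z] in m, in world coordinates, good to about 4 mm: a listed point, or the origin of a listed thing).
The state is a dict: "clock": time; "joint_pos": joint angles; "joint_vel": joint speeds; "tau": joint torques, N m; "tcp_pos": TCP position; "tool_rot": TCP orientation; "ft_force": force on the tool from outside, world axes, zero at the start; "torque": the same for the moment, N m; "gripper_width": finger opening in m.
Only numpy, scipy, OpenCV 4.12 (cv2) and the standard library are available. Lean on these libraries where they do the work, as an engineer would, in place of code of your own. Each camera call takes 0.05 s, during which the arm holds its last target. There are 200 camera calls.

## Working session

There is one attempt and no reset: what is moved stays moved. The work goes in short steps, Python scripts to look and compute and a tool call to move; the robot and the scene stay as the last step left them, time stands still between calls to the robot, and variables do not carry over. Pictures are saved under pics/ and viewed, about 8 in all and at most 12, crops included, and the job is handed in when it is done.

Besides the shell and the picture viewer there is one more tool, called after "Emit:" as name(argument=value, ...), one argument or row to a line, values as JSON. servo_tool: Moves the arm, as the interface text tells. Its arguments: {"type":"object","properties":{"deltas":{"type":"array","items":{"type":"object","properties":{"travel":{"type":"array","items":{"type":"number"}},"twist":{"type":"array","items":{"type":"number"}},"gripper":{"type":"number"}}}},"newtons":{"type":"number"}},"required":["deltas"]}

```bash
mkdir -p pics; cat > h.py <<'E'
import numpy as np, cv2
from station import observe, get_image, workorder, spot_in, spot_point
from scipy.spatial.transform import Rotation as R
def tool():
    s=observe(); T=np.eye(4); T[:3,:3]=R.from_rotvec(s['tool_rot']).as_matrix(); T[:3,3]=s['tcp_pos']; return T
def cam(n):
    T=tool(); p=get_image(n)
    p['W']=T@p['T_tool_cam'] if n=='wrist' else np.array(p['pose'])
    return p
def world(p,uv,z=None):
    """pixel->world; by depth, or by plane height z"""
    uv=np.array(uv,float).reshape(-1,1,2)
    n=cv2.undistortPoints(uv,p['intrinsics'],np.array(p['distortion'])).reshape(-1,2)
    r=np.c_[n,np.ones(len(n))]; W=p['W']
    if z is None:
        i=uv.reshape(-1,2).round().astype(int); d=p['range_z'][i[:,1],i[:,0]]
        return (r*d[:,None])@W[:3,:3].T+W[:3,3]
    q=r@W[:3,:3].T; return W[:3,3]+q*((z-W[2,3])/q[:,2])[:,None]
def save(p,f): cv2.imwrite('pics/'+f,p['color'][...,::-1])
E
cat > a.py <<'E'
from h import *
print(observe())
for n in('scene','side'):
    p=cam(n); save(p,n+'1.png'); print(n,p['W'].round(3).tolist())
    for t in ['hotplate','plate','cover','handle','mat','stand','pen','grip','mark_red','mark_yellow','mark_blue','tip_box','tube_rack','timer','reagent','beaker']:
        print(t,[(np.round(d['at'],3).tolist(),round(d['score'],2)) for d in spot_point(t,p)][:3])
E
python3 a.py
```

```text
{'clock': 0.0, 'joint_pos': array([ 1.12391626e+00,  8.79189132e-02,  1.37223050e+00, -3.77552166e-05,
        1.68358527e+00, -1.03110716e-01]), 'joint_vel': array([ 0.00100946, -0.00086876,  0.00034341,  0.00057859,  0.00041308,
       -0.00169253]), 'tau': array([ 4.17480060e-04, -3.40174413e+01, -3.02433729e+01,  7.17628794e-02,
        3.28706007e-02, -1.60812201e-04]), 'tcp_pos': array([0.18515809, 0.51732097, 0.20433595]), 'tool_rot': array([-0.53724953, -3.09475836,  0.00325371]), 'ft_force': array([-0.01483779,  0.78957736, -0.14931499]), 'torque': array([-0.00045809, -0.02204713, -0.03627672]), 'gripper_width': 0.09406273515833743}
scene [[0.698, 0.398, -0.595, 1.302], [0.716, -0.377, 0.587, -0.757], [0.009, -0.836, -0.548, 0.801], [0.0, 0.0, 0.0, 1.0]]
hotplate [([0.602, -0.243, -0.004], 0.55)]
plate [([0.607, -0.243, 0.102], 0.86)]
cover [([0.594, -0.243, 0.111], 0.6)]
handle [([0.569, -0.246, 0.151], 0.91)]
mat [([0.578, 0.25, 0.001], 0.85)]
stand [([0.455, 0.008, 0.001], 0.96), ([0.32, 0.134, -0.002], 0.59)]
pen [([0.786, 0.046, -0.001], 0.66), ([0.412, -0.122, -0.001],
[... 630 characters left out ...]
.713], [0.0, 0.0, 0.0, 1.0]]
hotplate [([0.604, -0.244, 0.0], 0.71), ([0.452, 0.01, -0.001], 0.46)]
plate []
cover [([0.345, -0.274, -0.004], 0.62), ([0.595, -0.244, 0.108], 0.61)]
handle [([0.574, -0.246, 0.148], 0.88)]
mat [([0.582, 0.254, 0.001], 0.56)]
stand [([0.456, 0.009, -0.0], 0.73), ([0.324, 0.138, -0.004], 0.58)]
pen [([0.41, -0.123, 0.001], 0.68)]
grip [([0.414, -0.124, 0.16], 0.68), ([0.454, 0.013, 0.131], 0.64)]
mark_red []
mark_yellow []
mark_blue [([0.457, 0.008, 0.005], 0.68)]
tip_box [([0.332, 0.295, -0.002], 0.9)]
tube_rack [([0.349, -0.272, -0.004], 0.76)]
timer [([0.67, 0.01, 0.003], 0.71), ([0.578, 0.251, 0.003], 0.21)]
reagent []
beaker [([0.791, 0.044, -0.002], 0.79)]
```

View pics/scene1.png

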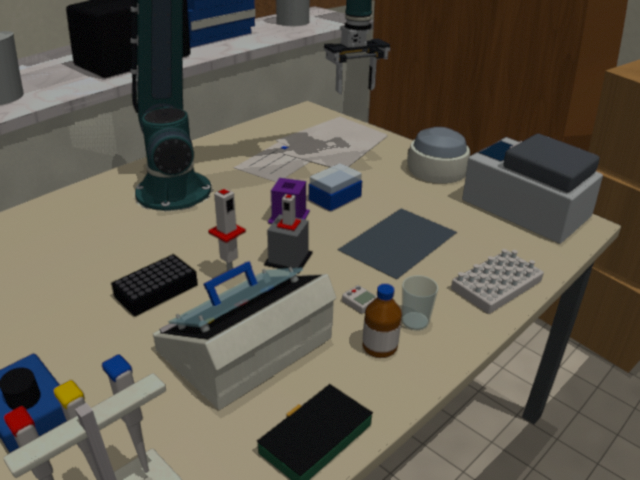

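View pics/side1.png

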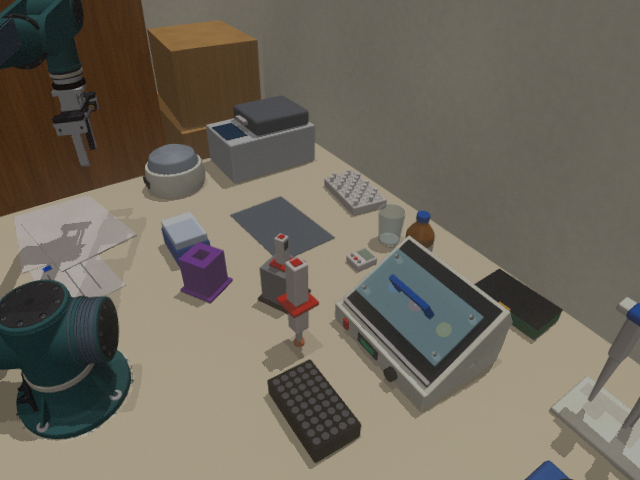

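The scene shows the hotplate with the blue handle (scene px ~232,283), the grey stand with the small pen (288,240), the purple decoy at (289,200), a large look-alike pen standing alone at (227,225), and the mat at (398,241).

```bash
cat > b.py <<'E'
from h import *
for n in('scene','side'):
    p=cam(n); v,u=np.mgrid[:480,:640]; uv=np.c_[u.ravel(),v.ravel()]; P=world(p,uv); c=p['color'].reshape(-1,3).astype(int); hsv=cv2.cvtColor(p['color'],cv2.COLOR_RGB2HSV).reshape(-1,3)
    ok=p['range_z'].ravel()>0
    near=lambda q,r:np.linalg.norm(P[:,:2]-q,axis=1)<r
    # handle
    m=ok&near([.572,-.245],.09)&(P[:,2]>.12)&(hsv[:,0]>100)&(hsv[:,0]<125)&(hsv[:,1]>150)
    H=P[m]; w=np.linalg.svd(H-H.mean(0),full_matrices=False)[2][0]; t=(H-H.mean(0))@w
    print(n,'handle',m.sum(),H.mean(0).round(4),'mid',(H.mean(0)+w*(t.max()+t.min())/2).round(4),'dir',w.round(3),'len',np.ptp(t).round(3),'zmax',H[:,2].max().round(3))
    # mat
    m=ok&near([.58,.252],.2)&(P[:,2]<.012)&(c.sum(1)<260)&(c.sum(1)>60)
    im=m.reshape(480,640).astype(np.uint8); k,l,s,ce=cv2.connectedComponentsWithStats(im); j=1+s[1:,4].argmax(); M=P[(l==j).ravel()]
    print('mat',cv2.minAreaRect(M[:,:2].astype(np.float32)),M[:,2].mean())
    # stand block top/pen
    m=ok&near([.455,.009],.06)&(abs(P[:,2]-.092)<.006)&(hsv[:,1]<60); S=P[m]
    print('standtop',m.sum(),S.mean(0).round(4),cv2.minAreaRect(S[:,:2].astype(np.float32)))
    m=ok&near([.455,.009],.04)&(P[:,2]>.108); S=P[m]; print('pengrip',S.min(0).round(3),S.max(0).round(3))
    m=ok&near([.413,-.124],.04)&(P[:,2]>.05); S=P[m]; print('bigpen',S.min(0).round(3),S.max(0).round(3))
    m=ok&near([.603,-.244],.2)&(P[:,2]>.02)&(c.min(1)>130)
    S=P[m]; print('housing',cv2.minAreaRect(S[:,:2].astype(np.float32)))
E
python3 b.py
```

```text
scene handle 557 [ 0.5824 -0.2498  0.1447] mid [ 0.5824 -0.2468  0.1447] dir [ 0.007  1.    -0.002] len 0.099 zmax 0.16
mat ((0.5791661739349365, 0.2498738169670105), (0.17272859811782837, 0.2658446133136749), 4.2433295249938965) 0.0030063092977589754
standtop 373 [ 0.4634 -0.0027  0.0911] ((0.4557165503501892, 0.006150484085083008), (0.07274606823921204, 0.07583152502775192), 27.321300506591797)
pengrip [ 0.444 -0.008  0.108] [0.472 0.024 0.166]
bigpen [ 0.387 -0.159  0.05 ] [ 0.446 -0.094  0.212]
housing ((0.6120177507400513, -0.24597933888435364), (0.26729193329811096, 0.20753628015518188), 89.1639633178711)
side handle 281 [ 0.5707 -0.2497  0.1527] mid [ 0.5707 -0.2456  0.1528] dir [-0.003  1.     0.025] len 0.097 zmax 0.158
mat ((0.5790830254554749, 0.250666081905365), (0.16811972856521606, 0.2629869878292084), 3.0254557132720947) 0.0019006587068369479
standtop 255 [0.4326 0.0086 0.091 ] ((0.4541759192943573, 0.010613612830638885), (0.07307884097099304, 0.06941299140453339), 25.119924545288086)
pengrip [ 0.441 -0.004  0.108] [0.47  0.023 0.165]
bigpen [ 0.381 -0.155  0.05 ] [ 0.443 -0.096  0.211]
housing ((0.599527895450592, -0.24358642101287842), (0.2705267369747162, 0.1858687549829483), 89.19600677490234)
```

```bash
cat >> h.py <<'E'
from scipy.spatial.transform import Slerp
def frame(z,y):
    z=np.array(z,float);z/=np.linalg.norm(z);y=np.array(y,float);y-=z*(y@z);y/=np.linalg.norm(y)
    return R.from_matrix(np.c_[np.cross(y,z),y,z])
def plan(ways,T=None):
    """ways: (pos,Rot,rows); prints the rounded rows travel | twist"""
    T=tool() if T is None else T; p=T[:3,3]; r=R.from_matrix(T[:3,:3])
    for q,rq,n in ways:
        tw=(r.inv()*rq).as_rotvec()/n; st=(np.array(q)-p)/n
        print('--',n,'rows; twist',tw.round(4).tolist())
        for i in range(n): print((r*R.from_rotvec(tw*i)).inv().apply(st).round(4).tolist())
        p,r=np.array(q),rq
s3=np.sqrt(.75); N=np.array([-.5,0,s3])   # plate normal
RP=frame(-N,[s3,0,.5])                      # square to the plate
RD=frame([0,0,-1],[1,0,0])                  # straight down, same jaw axis
E
python3 - <<'E'
from h import *
H=np.array([.575,-.2455,.1495])
plan([((.30,.30,.34),frame([.2,0,-1],[.8,.6,0]),8),((.48,-.16,.36),RP,14),(H-.019*N+.075*N,RP,8)])
E
```

```text
-- 8 rows; twist [-0.0147, -0.0202, 0.0715]
[-0.0227, -0.0208, -0.0168]
[-0.0244, -0.0189, -0.0166]
[-0.026, -0.0168, -0.0164]
[-0.0275, -0.0147, -0.0161]
[-0.0288, -0.0124, -0.0157]
[-0.0299, -0.0101, -0.0153]
[-0.0308, -0.0077, -0.0148]
[-0.0316, -0.0053, -0.0143]
-- 14 rows; twist [-0.0225, -0.0076, 0.0462]
[-0.0339, -0.0097, 0.0011]
[-0.0343, -0.0082, 0.0012]
[-0.0347, -0.0066, 0.0013]
[-0.0349, -0.005, 0.0014]
[-0.0351, -0.0034, 0.0016]
[-0.0352, -0.0019, 0.0018]
[-0.0353, -0.0003, 0.002]
[-0.0352, 0.0013, 0.0023]
[-0.0351, 0.0029, 0.0026]
[-0.0349, 0.0044, 0.003]
[-0.0346, 0.006, 0.0034]
[-0.0343, 0.0075, 0.0038]
[-0.0339, 0.009, 0.0042]
[-0.0334, 0.0104, 0.0047]
-- 8 rows; twist [0.0, 0.0, 0.0]
[-0.0107, -0.0029, 0.0217]
[-0.0107, -0.0029, 0.0217]
[-0.0107, -0.0029, 0.0217]
[-0.0107, -0.0029, 0.0217]
[-0.0107, -0.0029, 0.0217]
[-0.0107, -0.0029, 0.0217]
[-0.0107, -0.0029, 0.0217]
[-0.0107, -0.0029, 0.0217]
```

Emit:
servo_tool(
  deltas=[
    {"travel": [-0.0227,-0.0208,-0.0168],"twist": [-0.0147,-0.0202,0.0715],"gripper": 1},
    {"travel": [-0.0244,-0.0189,-0.0166],"twist": [-0.0147,-0.0202,0.0715],"gripper": 1},
    {"travel": [-0.026,-0.0168,-0.0164],"twist": [-0.0147,-0.0202,0.0715],"gripper": 1},
    {"travel": [-0.0275,-0.0147,-0.0161],"twist": [-0.0147,-0.0202,0.0715],"gripper": 1},
    {"travel": [-0.0288,-0.0124,-0.0157],"twist": [-0.0147,-0.0202,0.0715],"gripper": 1},
    {"travel": [-0.0299,-0.0101,-0.0153],"twist": [-0.0147,-0.0202,0.0715],"gripper": 1},
    {"travel": [-0.0308,-0.0077,-0.0148],"twist": [-0.0147,-0.0202,0.0715],"gripper": 1},
    {"travel": [-0.0316,-0.0053,-0.0143],"twist": [-0.0147,-0.0202,0.0715],"gripper": 1},
    {"travel": [-0.0339,-0.0097,0.0011],"twist": [-0.0225,-0.0076,0.0462],"gripper": 1},
    {"travel": [-0.0343,-0.0082,0.0012],"twist": [-0.0225,-0.0076,0.0462],"gripper": 1},
  ],
)

```text
clock: 2.8
tcp_pos: [0.326, 0.2334, 0.3439]
tool_rot: [1.416, 2.562, 0.193]
ft_force: [0.7, 0.2, 0.5]
gripper_width: 0.0941
```

Emit:
servo_tool(
  deltas=[
    {"travel": [-0.0347,-0.0066,0.0013],"twist": [-0.0225,-0.0076,0.0462],"gripper": 1},
    {"travel": [-0.0349,-0.005,0.0014],"twist": [-0.0225,-0.0076,0.0462],"gripper": 1},
    {"travel": [-0.0351,-0.0034,0.0016],"twist": [-0.0225,-0.0076,0.0462],"gripper": 1},
    {"travel": [-0.0352,-0.0019,0.0018],"twist": [-0.0225,-0.0076,0.0462],"gripper": 1},
    {"travel": [-0.0353,-0.0003,0.002],"twist": [-0.0225,-0.0076,0.0462],"gripper": 1},
    {"travel": [-0.0352,0.0013,0.0023],"twist": [-0.0225,-0.0076,0.0462],"gripper": 1},
    {"travel": [-0.0351,0.0029,0.0026],"twist": [-0.0225,-0.0076,0.0462],"gripper": 1},
    {"travel": [-0.0349,0.0044,0.003],"twist": [-0.0225,-0.0076,0.0462],"gripper": 1},
    {"travel": [-0.0346,0.006,0.0034],"twist": [-0.0225,-0.0076,0.0462],"gripper": 1},
    {"travel": [-0.0343,0.0075,0.0038],"twist": [-0.0225,-0.0076,0.0462],"gripper": 1},
  ],
)

```text
clock: 3.8
tcp_pos: [0.4544, -0.0958, 0.3577]
tool_rot: [1.856, 2.039, 0.467]
ft_force: [0.3, -0.0, 0.6]
gripper_width: 0.0939
```

Emit:
servo_tool(
  deltas=[
    {"travel": [-0.0339,0.009,0.0042],"twist": [-0.0225,-0.0076,0.0462],"gripper": 1},
    {"travel": [-0.0334,0.0104,0.0047],"twist": [-0.0225,-0.0076,0.0462],"gripper": 1},
    {"travel": [-0.0107,-0.0029,0.0217],"gripper": 1},
    {"travel": [-0.0107,-0.0029,0.0217],"gripper": 1},
    {"travel": [-0.0107,-0.0029,0.0217],"gripper": 1},
    {"travel": [-0.0107,-0.0029,0.0217],"gripper": 1},
    {"travel": [-0.0107,-0.0029,0.0217],"gripper": 1},
    {"travel": [-0.0107,-0.0029,0.0217],"gripper": 1},
    {"travel": [-0.0107,-0.0029,0.0217],"gripper": 1},
  ],
)

```text
invalid input at $.deltas[2]: expected keys travel, twist, gripper
```

```bash
python3 - <<'E'
from h import *
s=observe();print(s['clock'],s['tcp_pos'],s['joint_pos'].round(2),s['ft_force'].round(2))
T=tool();print(T.round(3))
p=cam('wrist');save(p,'w1.png');print(p['T_tool_cam'].round(3).tolist())
for t in('handle','cover','plate'):print(t,[(np.round(d['at'],3).tolist(),round(d['score'],2)) for d in spot_point(t,p)][:2])
E
```

```text
3.8 [ 0.45439303 -0.09576288  0.3576612 ] [-0.51 -0.45  1.6   0.24  1.57 -0.56] [ 0.27 -0.    0.59]
[[-0.086  0.883  0.462  0.454]
 [ 0.996  0.091  0.012 -0.096]
 [-0.031  0.461 -0.887  0.358]
 [ 0.     0.     0.     1.   ]]
[[0.0, -0.962, -0.274, 0.079], [1.0, 0.0, -0.0, 0.0], [0.001, -0.274, 0.962, -0.18], [0.0, 0.0, 0.0, 1.0]]
handle [([0.577, -0.241, 0.146], 0.87)]
cover [([0.598, -0.244, 0.112], 0.77), ([0.786, 0.044, -0.003], 0.65)]
plate []
```

View pics/w1.png

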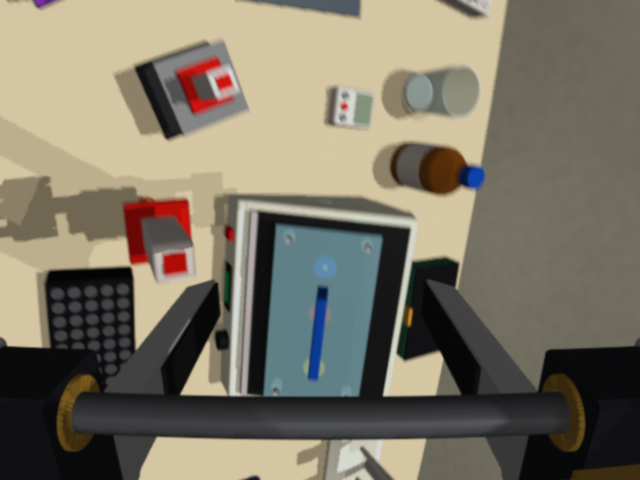

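The wrist view shows the cover with the handle at px (321,290)–(314,378), blue, red and yellow marks along it in the +y→−y order, and the pen in the grey stand at (215,80), rotated about 20–25°.

```bash
cat > c.py <<'E'
from h import *
p=cam('wrist'); v,u=np.mgrid[:480,:640]; P=world(p,np.c_[u.ravel(),v.ravel()]); hsv=cv2.cvtColor(p['color'],cv2.COLOR_RGB2HSV).reshape(-1,3)
m=(p['range_z'].ravel()>0)&(np.linalg.norm(P-[.575,-.245,.15],axis=1)<.07)&(hsv[:,0]>100)&(hsv[:,0]<128)&(hsv[:,1]>150)&((P-[.575,-.245,.15])@N>-.006)
H=P[m]; w=np.linalg.svd(H-H.mean(0),full_matrices=False)[2][0]; t=(H-H.mean(0))@w
hc=H.mean(0)+w*(t.max()+t.min())/2
print('handle top',m.sum(),hc.round(4),'dir',w.round(4),np.ptp(t).round(3),'centre',(hc-.007*N).round(4),'n',(((H-[.603,-.244,.1])@N).max()).round(4))
E
python3 c.py; python3 - <<'E'
from h import *
H=np.array([.575,-.2455,.1495])
plan([(H-.019*N+.075*N,RP,10)])
E
```

```text
handle top 865 [ 0.5707 -0.244   0.1549] dir [-0.0181 -0.9998  0.0128] 0.1 centre [ 0.5742 -0.244   0.1488] n 0.0667
-- 10 rows; twist [-0.0045, -0.0016, 0.0093]
[-0.0154, -0.0005, 0.0182]
[-0.0154, -0.0005, 0.0182]
[-0.0154, -0.0004, 0.0183]
[-0.0154, -0.0003, 0.0183]
[-0.0153, -0.0003, 0.0183]
[-0.0153, -0.0002, 0.0183]
[-0.0153, -0.0002, 0.0183]
[-0.0153, -0.0001, 0.0184]
[-0.0152, -0.0, 0.0184]
[-0.0152, 0.0, 0.0184]
```

Emit:
servo_tool(
  deltas=[
    {"travel": [-0.0154,-0.0005,0.0182],"twist": [-0.0045,-0.0016,0.0093],"gripper": 0.6},
    {"travel": [-0.0154,-0.0005,0.0182],"twist": [-0.0045,-0.0016,0.0093],"gripper": 0.6},
    {"travel": [-0.0154,-0.0004,0.0183],"twist": [-0.0045,-0.0016,0.0093],"gripper": 0.6},
    {"travel": [-0.0154,-0.0003,0.0183],"twist": [-0.0045,-0.0016,0.0093],"gripper": 0.6},
    {"travel": [-0.0153,-0.0003,0.0183],"twist": [-0.0045,-0.0016,0.0093],"gripper": 0.6},
    {"travel": [-0.0153,-0.0002,0.0183],"twist": [-0.0045,-0.0016,0.0093],"gripper": 0.6},
    {"travel": [-0.0153,-0.0002,0.0183],"twist": [-0.0045,-0.0016,0.0093],"gripper": 0.6},
    {"travel": [-0.0153,-0.0001,0.0184],"twist": [-0.0045,-0.0016,0.0093],"gripper": 0.6},
    {"travel": [-0.0152,0,0.0184],"twist": [-0.0045,-0.0016,0.0093],"gripper": 0.6},
    {"travel": [-0.0152,0,0.0184],"twist": [-0.0045,-0.0016,0.0093],"gripper": 0.6},
  ],
)

```text
clock: 5.05
tcp_pos: [0.5482, -0.2445, 0.1982]
tool_rot: [1.923, 1.929, 0.517]
ft_force: [0.0, 0.1, -0.3]
gripper_width: 0.0563
```

```bash
python3 c.py; python3 - <<'E'
from h import *
print(tool().round(4))
H=np.array([.5745,-.2445,.149])
plan([(H-.019*N,RP,8)])
E
```

```text
handle top 3230 [ 0.5707 -0.2443  0.1549] dir [-0.0134 -0.9999  0.0035] 0.1 centre [ 0.5742 -0.2443  0.1488] n 0.0663
[[-7.000e-04  8.677e-01  4.971e-01  5.476e-01]
 [ 1.000e+00  0.000e+00  1.300e-03 -2.457e-01]
 [ 1.100e-03  4.971e-01 -8.677e-01  1.939e-01]
 [ 0.000e+00  0.000e+00  0.000e+00  1.000e+00]]
-- 8 rows; twist [-0.0004, -0.0002, 0.0]
[0.0001, 0.0001, 0.0089]
[0.0001, 0.0001, 0.0089]
[0.0001, 0.0001, 0.0089]
[0.0001, 0.0001, 0.0089]
[0.0001, 0.0001, 0.0089]
[0.0001, 0.0001, 0.0089]
[0.0001, 0.0001, 0.0089]
[0.0001, 0.0001, 0.0089]
```

Emit:
servo_tool(
  deltas=[
    {"travel": [0.0001,0.0001,0.0089],"twist": [0,0,0.0015],"gripper": 0.6},
    {"travel": [0.0001,0.0001,0.0089],"twist": [0,0,0.0015],"gripper": 0.6},
    {"travel": [0.0001,0.0001,0.0089],"twist": [0,0,0.0015],"gripper": 0.6},
    {"travel": [0.0001,0.0001,0.0089],"twist": [0,0,0.0015],"gripper": 0.6},
    {"travel": [0.0001,0.0001,0.0089],"twist": [0,0,0.0015],"gripper": 0.6},
    {"travel": [0.0001,0.0001,0.0089],"twist": [0,0,0.0015],"gripper": 0.6},
    {"travel": [0.0001,0.0001,0.0089],"twist": [0,0,0.0015],"gripper": 0.6},
    {"travel": [0.0001,0.0001,0.0089],"twist": [0,0,0.0015],"gripper": 0.6},
    {"travel": [0,0,0],"twist": [0,0,0],"gripper": 0.6},
  ],
  newtons=40,
)

```text
clock: 6.0
tcp_pos: [0.5832, -0.2446, 0.1346]
tool_rot: [1.942, 1.918, 0.519]
ft_force: [-0.1, 0.4, 0.3]
gripper_width: 0.0565
```

Emit:
servo_tool(
  deltas=[
    {"travel": [0,0,0],"twist": [0,0,0],"gripper": 0},
    {"travel": [0,0,0],"twist": [0,0,0],"gripper": 0},
    {"travel": [0,0,0],"twist": [0,0,0],"gripper": 0},
    {"travel": [0,0,0],"twist": [0,0,0],"gripper": 0},
    {"travel": [0,0,0],"twist": [0,0,0],"gripper": 0},
    {"travel": [0,0,0],"twist": [0,0,0],"gripper": 0},
  ],
  newtons=40,
)

```text
clock: 6.6
tcp_pos: [0.5826, -0.2451, 0.1363]
tool_rot: [1.94, 1.918, 0.517]
ft_force: [-6.3, 0.1, 0.8]
gripper_width: 0.0118
```

```bash
python3 - <<'E'
from h import *
T=tool();p=T[:3,3];r=R.from_matrix(T[:3,:3])
RM=frame([0,0,-1],[1,.06,0])
q=p-.045*T[:3,2]
plan([(q,r,8),((.57,-.2,.29),RP,3),((.578,.2,.24),RM,14),((.5785,.2505,.09),RM,6)])
E
```

```text
-- 8 rows; twist [0.0, 0.0, 0.0]
[-0.0, -0.0, -0.0056]
[-0.0, -0.0, -0.0056]
[-0.0, -0.0, -0.0056]
[-0.0, -0.0, -0.0056]
[-0.0, -0.0, -0.0056]
[-0.0, -0.0, -0.0056]
[-0.0, -0.0, -0.0056]
[-0.0, -0.0, -0.0056]
-- 3 rows; twist [-0.0007, 0.0002, -0.0039]
[0.0153, 0.0217, -0.0315]
[0.0152, 0.0218, -0.0315]
[0.0151, 0.0219, -0.0315]
-- 14 rows; twist [0.0374, 0.0011, -0.0042]
[0.0286, -0.0013, 0.0034]
[0.0286, -0.001, 0.0035]
[0.0286, -0.0008, 0.0035]
[0.0286, -0.0005, 0.0036]
[0.0286, -0.0003, 0.0036]
[0.0286, -0.0, 0.0037]
[0.0286, 0.0002, 0.0037]
[0.0286, 0.0005, 0.0037]
[0.0285, 0.0007, 0.0037]
[0.0285, 0.001, 0.0037]
[0.0285, 0.0013, 0.0037]
[0.0285, 0.0015, 0.0037]
[0.0285, 0.0018, 0.0037]
[0.0285, 0.002, 0.0036]
-- 6 rows; twist [0.0, 0.0, 0.0]
[0.0084, 0.0006, 0.025]
[0.0084, 0.0006, 0.025]
[0.0084, 0.0006, 0.025]
[0.0084, 0.0006, 0.025]
[0.0084, 0.0006, 0.025]
[0.0084, 0.0006, 0.025]
```

Emit:
servo_tool(
  deltas=[
    {"travel": [0,0,-0.0056],"twist": [0,0,0],"gripper": 0},
    {"travel": [0,0,-0.0056],"twist": [0,0,0],"gripper": 0},
    {"travel": [0,0,-0.0056],"twist": [0,0,0],"gripper": 0},
    {"travel": [0,0,-0.0056],"twist": [0,0,0],"gripper": 0},
    {"travel": [0,0,-0.0056],"twist": [0,0,0],"gripper": 0},
    {"travel": [0,0,-0.0056],"twist": [0,0,0],"gripper": 0},
    {"travel": [0,0,-0.0056],"twist": [0,0,0],"gripper": 0},
    {"travel": [0,0,-0.0056],"twist": [0,0,0],"gripper": 0},
  ],
)

```text
clock: 7.4
tcp_pos: [0.5609, -0.2452, 0.176]
tool_rot: [1.939, 1.916, 0.519]
ft_force: [0.6, 0.1, -2.1]
gripper_width: 0.0118
```

```bash
python3 - <<'E'
from h import *
p=cam('side'); save(p,'s2.png'); print(observe()['ft_force'],observe()['gripper_width'],tool()[:3,3])
E
```

```text
[-0.00898042 -0.75885773 -1.82588288] 0.011601905351000497 [ 0.5610468  -0.2454847   0.17719824]
```

View pics/s2.png

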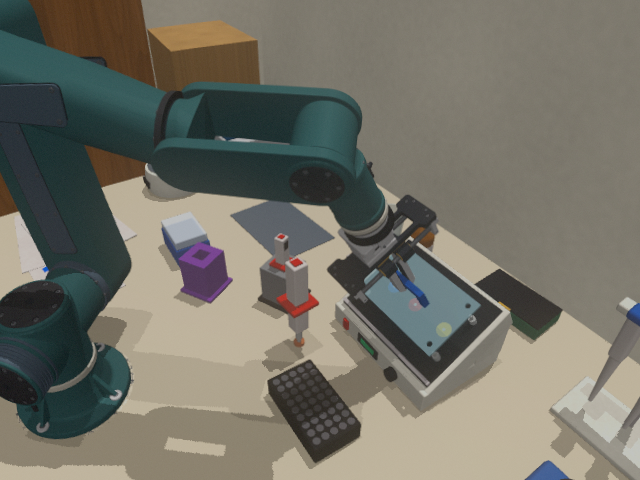

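The cover is lifted clear of the pins (dark posts show at px 380,285 and 430,345), held by the handle at (405,290). On to the mat.

Emit:
servo_tool(
  deltas=[
    {"travel": [0.0153,0.0217,-0.0315],"twist": [0,0,-0.0039],"gripper": 0},
    {"travel": [0.0152,0.0218,-0.0315],"twist": [0,0,-0.0039],"gripper": 0},
    {"travel": [0.0151,0.0219,-0.0315],"twist": [0,0,-0.0039],"gripper": 0},
    {"travel": [0.0286,-0.0013,0.0034],"twist": [0.0374,0.0011,-0.0042],"gripper": 0},
    {"travel": [0.0286,-0.001,0.0035],"twist": [0.0374,0.0011,-0.0042],"gripper": 0},
    {"travel": [0.0286,-0.0008,0.0035],"twist": [0.0374,0.0011,-0.0042],"gripper": 0},
    {"travel": [0.0286,-0.0005,0.0036],"twist": [0.0374,0.0011,-0.0042],"gripper": 0},
    {"travel": [0.0286,-0.0003,0.0036],"twist": [0.0374,0.0011,-0.0042],"gripper": 0},
    {"travel": [0.0286,0,0.0037],"twist": [0.0374,0.0011,-0.0042],"gripper": 0},
    {"travel": [0.0286,0.0002,0.0037],"twist": [0.0374,0.0011,-0.0042],"gripper": 0},
  ],
)

```text
clock: 8.45
tcp_pos: [0.575, 0.0016, 0.2652]
tool_rot: [2.05, 2.113, 0.273]
ft_force: [0.1, -0.2, -1.5]
gripper_width: 0.0119
```

Emit:
servo_tool(
  deltas=[
    {"travel": [0.0286,0.0005,0.0037],"twist": [0.0374,0.0011,-0.0042],"gripper": 0},
    {"travel": [0.0285,0.0007,0.0037],"twist": [0.0374,0.0011,-0.0042],"gripper": 0},
    {"travel": [0.0285,0.001,0.0037],"twist": [0.0374,0.0011,-0.0042],"gripper": 0},
    {"travel": [0.0285,0.0013,0.0037],"twist": [0.0374,0.0011,-0.0042],"gripper": 0},
    {"travel": [0.0285,0.0015,0.0037],"twist": [0.0374,0.0011,-0.0042],"gripper": 0},
    {"travel": [0.0285,0.0018,0.0037],"twist": [0.0374,0.0011,-0.0042],"gripper": 0},
    {"travel": [0.0285,0.002,0.0036],"twist": [0.0374,0.0011,-0.0042],"gripper": 0},
    {"travel": [0.0084,0.0006,0.025],"twist": [0,0,0],"gripper": 0},
    {"travel": [0.0084,0.0006,0.025],"twist": [0,0,0],"gripper": 0},
    {"travel": [0.0084,0.0006,0.025],"twist": [0,0,0],"gripper": 0},
  ],
)

```text
clock: 9.45
tcp_pos: [0.5798, 0.2263, 0.164]
tool_rot: [2.154, 2.287, 0.001]
ft_force: [0.2, -0.4, -1.5]
gripper_width: 0.0111
```

```bash
python3 - <<'E'
from h import *
print(observe()['clock'],observe()['joint_pos'].round(2),observe()['ft_force'],observe()['gripper_width']);print(tool().round(3))
plan([((.5785,.2505,.06),frame([0,0,-1],[1,.06,0]),8)])
E
```

```text
9.45 [ 0.28  0.26  1.26 -0.    1.63  0.22] [ 0.24318051 -0.35249692 -1.52012621] 0.011138603094486018
[[-0.06   0.998  0.001  0.58 ]
 [ 0.998  0.06   0.     0.226]
 [ 0.     0.001 -1.     0.164]
 [ 0.     0.     0.     1.   ]]
-- 8 rows; twist [0.0001, -0.0, -0.0]
[0.003, 0.0, 0.013]
[0.003, 0.0, 0.013]
[0.003, 0.0, 0.013]
[0.003, 0.0, 0.013]
[0.003, 0.0, 0.013]
[0.003, 0.0, 0.013]
[0.003, 0.0, 0.013]
[0.003, 0.0, 0.013]
```

Emit:
servo_tool(
  deltas=[
    {"travel": [0.003,0,0.013],"twist": [0,0,0],"gripper": 0},
    {"travel": [0.003,0,0.013],"twist": [0,0,0],"gripper": 0},
    {"travel": [0.003,0,0.013],"twist": [0,0,0],"gripper": 0},
    {"travel": [0.003,0,0.013],"twist": [0,0,0],"gripper": 0},
    {"travel": [0.003,0,0.013],"twist": [0,0,0],"gripper": 0},
    {"travel": [0.003,0,0.013],"twist": [0,0,0],"gripper": 0},
    {"travel": [0.003,0,0.013],"twist": [0,0,0],"gripper": 0},
    {"travel": [0.003,0,0.013],"twist": [0,0,0],"gripper": 0},
    {"travel": [0,0,0.01],"twist": [0,0,0],"gripper": 0},
    {"travel": [0,0,0.008],"twist": [0,0,0],"gripper": 0},
  ],
)

```text
clock: 10.45
tcp_pos: [0.5777, 0.2491, 0.0416]
tool_rot: [2.154, 2.286, -0.002]
ft_force: [-0.6, -0.6, -1.3]
gripper_width: 0.0119
```

Emit:
servo_tool(
  deltas=[
    {"travel": [0,0,0.004],"twist": [0,0,0],"gripper": 0},
    {"travel": [0,0,0.003],"twist": [0,0,0],"gripper": 0},
    {"travel": [0,0,0.001],"twist": [0,0,0],"gripper": 0},
  ],
)

```text
clock: 10.75
tcp_pos: [0.5782, 0.249, 0.035]
tool_rot: [2.154, 2.286, -0.0]
ft_force: [-0.0, -0.1, -2.0]
gripper_width: 0.0113
```

Emit:
servo_tool(
  deltas=[
    {"travel": [0,0,0.001],"twist": [0,0,0],"gripper": 0},
    {"travel": [0,0,0.001],"twist": [0,0,0],"gripper": 0},
    {"travel": [0,0,0.001],"twist": [0,0,0],"gripper": 0},
    {"travel": [0,0,0.001],"twist": [0,0,0],"gripper": 0},
  ],
)

```text
clock: 11.15
tcp_pos: [0.5782, 0.2492, 0.0311]
tool_rot: [2.154, 2.286, -0.0]
ft_force: [0.2, 0.3, -2.1]
gripper_width: 0.0118
```

Emit:
servo_tool(
  deltas=[
    {"travel": [0,0,0.001],"twist": [0,0,0],"gripper": 0},
    {"travel": [0,0,0.001],"twist": [0,0,0],"gripper": 0},
    {"travel": [0,0,0.001],"twist": [0,0,0],"gripper": 0},
  ],
)

```text
clock: 11.45
tcp_pos: [0.5783, 0.2491, 0.0301]
tool_rot: [2.154, 2.286, 0.0]
ft_force: [-4.3, -2.5, 10.3]
gripper_width: 0.0116
```

Emit:
servo_tool(
  deltas=[
    {"travel": [0,0,0],"twist": [0,0,0],"gripper": 0.5},
    {"travel": [0,0,0],"twist": [0,0,0],"gripper": 0.5},
    {"travel": [0,0,0],"twist": [0,0,0],"gripper": 0.5},
    {"travel": [0,0,0],"twist": [0,0,0],"gripper": 0.5},
    {"travel": [0,0,-0.01],"twist": [0,0,0],"gripper": 0.5},
    {"travel": [0,0,-0.03],"twist": [0,0,0],"gripper": 0.5},
    {"travel": [0,0,-0.04],"twist": [0,0,0],"gripper": 0.5},
    {"travel": [0,0,-0.045],"twist": [0,0,0],"gripper": 0.7},
    {"travel": [0,0,-0.045],"twist": [0,0,0],"gripper": 0.7},
    {"travel": [0,0,-0.045],"twist": [0,0,0],"gripper": 0.7},
  ],
)

```text
clock: 12.45
tcp_pos: [0.5778, 0.2492, 0.2457]
tool_rot: [2.154, 2.286, 0.001]
ft_force: [1.1, -0.5, -0.6]
gripper_width: 0.0645
```

```bash
python3 - <<'E'
from h import *
print(observe()['clock'],observe()['ft_force'],observe()['gripper_width'],tool()[:3,3])
a=np.radians(26)
# camera sits 79 mm to tool +x; stand back so the pen is seen
plan([((.455,.009,.27),frame([0,0,-1],[np.cos(a),np.sin(a),0]),9)])
E
```

```text
12.45 [ 1.05378758 -0.54683455 -0.63599875] 0.0645043452598893 [0.57776139 0.24921076 0.24569699]
-- 9 rows; twist [0.0001, 0.0001, -0.0438]
[-0.0258, -0.0152, -0.0027]
[-0.0251, -0.0163, -0.0027]
[-0.0244, -0.0174, -0.0027]
[-0.0236, -0.0185, -0.0027]
[-0.0228, -0.0195, -0.0027]
[-0.0219, -0.0205, -0.0027]
[-0.021, -0.0214, -0.0027]
[-0.02, -0.0223, -0.0027]
[-0.019, -0.0231, -0.0027]
```

Emit:
servo_tool(
  deltas=[
    {"travel": [-0.0258,-0.0152,-0.0027],"twist": [0,0,-0.0438],"gripper": 0.7},
    {"travel": [-0.0251,-0.0163,-0.0027],"twist": [0,0,-0.0438],"gripper": 0.7},
    {"travel": [-0.0244,-0.0174,-0.0027],"twist": [0,0,-0.0438],"gripper": 0.7},
    {"travel": [-0.0236,-0.0185,-0.0027],"twist": [0,0,-0.0438],"gripper": 0.7},
    {"travel": [-0.0228,-0.0195,-0.0027],"twist": [0,0,-0.0438],"gripper": 0.7},
    {"travel": [-0.0219,-0.0205,-0.0027],"twist": [0,0,-0.0438],"gripper": 0.7},
    {"travel": [-0.021,-0.0214,-0.0027],"twist": [0,0,-0.0438],"gripper": 0.7},
    {"travel": [-0.02,-0.0223,-0.0027],"twist": [0,0,-0.0438],"gripper": 0.7},
    {"travel": [-0.019,-0.0231,-0.0027],"twist": [0,0,-0.0438],"gripper": 0.7},
  ],
)

```text
clock: 13.35
tcp_pos: [0.4544, 0.0083, 0.2685]
tool_rot: [1.661, 2.664, 0.0]
ft_force: [0.3, -0.5, -0.5]
gripper_width: 0.0657
```

```bash
cat > d.py <<'E'
from h import *
p=cam('wrist'); save(p,'w2.png'); v,u=np.mgrid[:480,:640]; P=world(p,np.c_[u.ravel(),v.ravel()]); hsv=cv2.cvtColor(p['color'],cv2.COLOR_RGB2HSV).reshape(-1,3)
ok=(p['range_z'].ravel()>0)&(np.linalg.norm(P[:,:2]-[.455,.009],axis=1)<.07)
print(tool().round(3))
for nm,z,dz in(('pentop',.162,.005),('collar',.099,.003),('standtop',.092,.0035),('foot',.008,.004)):
    m=ok&(abs(P[:,2]-z)<dz); S=P[m]
    if nm=='standtop': S=S[hsv[m,1]<90]
    if len(S)>20: print(nm,len(S),S.mean(0).round(4),cv2.minAreaRect(S[:,:2].astype(np.float32)))
    else: print(nm,len(S))
for t in('grip','pen','stand'):print(t,[(np.round(d['at'],3).tolist(),round(d['score'],2)) for d in spot_point(t,p)][:3])
p=cam('scene'); save(p,'sc2.png')
c=spot_point('cover',p); print('cover',[(np.round(d['at'],3).tolist(),round(d['score'],2)) for d in c][:2],[(np.round(d['at'],3).tolist()) for d in spot_point('handle',p)][:2])
for t in('red','yellow','blue'):print(t,[(np.round(d['at'],3).tolist(),round(d['score'],2)) for d in spot_point('mark_'+t,p)][:2])
E
python3 d.py
```

```text
[[-0.438  0.899  0.001  0.453]
 [ 0.899  0.438 -0.005  0.005]
 [-0.005 -0.001 -1.     0.269]
 [ 0.     0.     0.     1.   ]]
pentop 958 [0.4556 0.0113 0.1626] ((0.4559791088104248, 0.010419826954603195), (0.02135588601231575, 0.022469526156783104), 26.386964797973633)
collar 1341 [0.4529 0.0153 0.0992] ((0.4559115767478943, 0.010746810585260391), (0.04158968850970268, 0.04170466586947441), 25.329172134399414)
standtop 3613 [0.4524 0.0124 0.0924] ((0.4549413025379181, 0.008790623396635056), (0.07016986608505249, 0.07037413120269775), 25.178377151489258)
foot 724 [0.439  0.0435 0.0081] ((0.4404834508895874, 0.04037865996360779), (0.08545546978712082, 0.016481904312968254), 25.999027252197266)
grip [([0.462, 0.008, 0.131], 0.97)]
pen [([0.458, 0.013, 0.013], 0.97), ([0.413, -0.126, -0.0], 0.8)]
stand [([0.317, 0.134, 0.001], 0.77), ([0.454, 0.009, 0.003], 0.71), ([0.58, 0.253, 0.004], 0.62)]
cover [([0.577, 0.25, 0.002], 0.82)] [[0.578, 0.247, 0.049]]
red [([0.604, -0.239, 0.101], 0.39)]
yellow []
blue [([0.596, -0.182, 0.1], 0.58)]
```

View pics/w2.png

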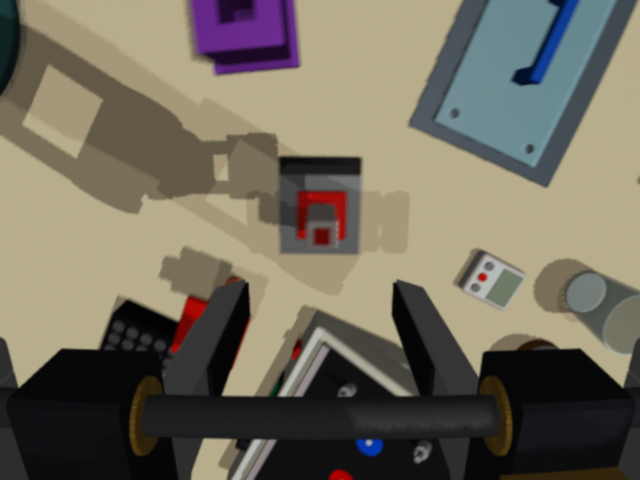

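View pics/sc2.png

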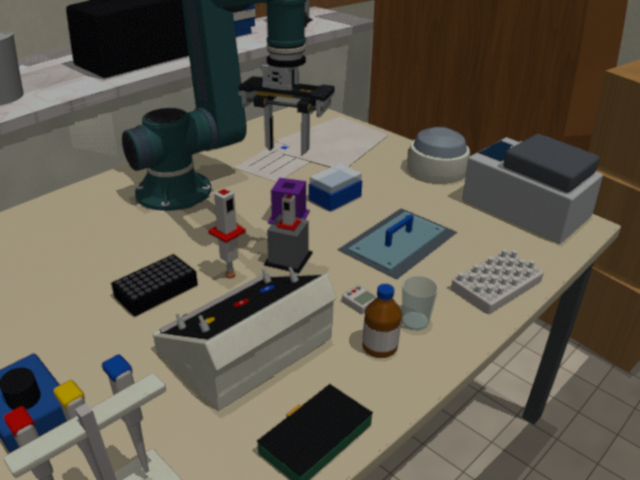

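The wrist view shows the pen head centred at px (321,228) in the grey stand, jaws aligned with it. The scene view shows the cover flat on the mat, handle up (400,228), with the marks exposed: yellow (208,321), red (241,303), blue (267,289).

```bash
python3 - <<'E'
from h import *
a=np.radians(25.6)
plan([((.456,.0105,.110),frame([0,0,-1],[np.cos(a),np.sin(a),0]),9)])
E
```

```text
-- 9 rows; twist [-0.0001, 0.0, 0.0009]
[0.0, 0.0001, 0.0175]
[0.0, 0.0001, 0.0175]
[0.0, 0.0001, 0.0175]
[0.0, 0.0001, 0.0175]
[0.0, 0.0001, 0.0175]
[0.0, 0.0001, 0.0175]
[0.0, 0.0001, 0.0175]
[0.0, 0.0001, 0.0175]
[0.0, 0.0001, 0.0175]
```

Emit:
servo_tool(
  deltas=[
    {"travel": [0,0.0001,0.0175],"twist": [0,0,0.0009],"gripper": 0.7},
    {"travel": [0,0.0001,0.0175],"twist": [0,0,0.0009],"gripper": 0.7},
    {"travel": [0,0.0001,0.0175],"twist": [0,0,0.0009],"gripper": 0.7},
    {"travel": [0,0.0001,0.0175],"twist": [0,0,0.0009],"gripper": 0.7},
    {"travel": [0,0.0001,0.0175],"twist": [0,0,0.0009],"gripper": 0.7},
    {"travel": [0,0.0001,0.0175],"twist": [0,0,0.0009],"gripper": 0.7},
    {"travel": [0,0.0001,0.0175],"twist": [0,0,0.0009],"gripper": 0.7},
    {"travel": [0,0.0001,0.0175],"twist": [0,0,0.0009],"gripper": 0.7},
    {"travel": [0,0.0001,0.0175],"twist": [0,0,0.0009],"gripper": 0.7},
    {"travel": [0,0,0],"twist": [0,0,0],"gripper": 0.7},
  ],
)

```text
clock: 14.85
tcp_pos: [0.454, 0.0102, 0.107]
tool_rot: [-1.672, -2.654, 0.005]
ft_force: [-0.1, -0.6, 0.3]
gripper_width: 0.0658
```

Emit:
servo_tool(
  deltas=[
    {"travel": [0,0,0],"twist": [0,0,0],"gripper": 0.1},
    {"travel": [0,0,0],"twist": [0,0,0],"gripper": 0.1},
    {"travel": [0,0,0],"twist": [0,0,0],"gripper": 0.1},
    {"travel": [0,0,0],"twist": [0,0,0],"gripper": 0.1},
    {"travel": [0,0,0],"twist": [0,0,0],"gripper": 0.1},
    {"travel": [0,0,0],"twist": [0,0,0],"gripper": 0.1},
  ],
  newtons=50,
)

```text
clock: 15.45
tcp_pos: [0.4562, 0.0095, 0.1102]
tool_rot: [1.675, 2.656, -0.0]
ft_force: [-0.6, -0.8, 0.0]
gripper_width: 0.0219
```

```bash
python3 - <<'E'
from h import *
print(observe()['clock'],observe()['ft_force'],observe()['gripper_width']);T=tool();print(T.round(4).tolist());np.save('grasp.npy',T)
r=R.from_matrix(T[:3,:3]); p=T[:3,3]; RR=r
plan([(p+[0,0,.13],r,6)])
# mark measurement from both fixed cameras: colour blobs on the plate plane
C=np.array([.602,-.244,.1])
for n in('scene','side'):
    q=cam(n); hsv=cv2.cvtColor(q['color'],cv2.COLOR_RGB2HSV); v,u=np.mgrid[:480,:640]; uv=np.c_[u.ravel(),v.ravel()]
    P=world(q,uv); d=P-C; on=(abs(d@N)<.012)&(abs(d[:,1])<.11)&(abs(d@[s3,0,.5])<.05); h=hsv.reshape(-1,3)
    pl=on&(h[:,2]<60); A=np.c_[P[pl][:,:2],np.ones(pl.sum())]; k=np.linalg.lstsq(A,P[pl][:,2],rcond=None)[0]
    nn=np.array([-k[0],-k[1],1]);nn/=np.linalg.norm(nn); print(n,'plate fit',pl.sum(),k.round(4),'normal',nn.round(4),'h at C',(k@[C[0],C[1],1]).round(4))
    for c,lo,hi in(('red',-8,8),('yellow',18,35),('blue',100,128)):
        hh=h[:,0].astype(int); hh=np.where(hh>150,hh-180,hh)
        m=on&(hh>=lo)&(hh<=hi)&(h[:,1]>120)&(h[:,2]>50)
        l,ll,st,ce=cv2.connectedComponentsWithStats(m.reshape(480,640).astype(np.uint8)); 
        if l<2: print(c,'none');continue
        j=1+st[1:,4].argmax(); S=P[(ll==j).ravel()]; lo_,hi_=S.min(0),S.max(0)
        print(c,st[j,4],ce[j].round(1),'mean',S.mean(0).round(4),'mid',((lo_+hi_)/2).round(4),'y ext',np.ptp(S[:,1]).round(4),'n',((S.mean(0)-C)@N).round(4))
E
```

```text
15.45 [-0.57966316 -0.78574317  0.00623144] 0.021877298989834686
[[-0.4308, 0.9024, 0.0009, 0.4562], [0.9024, 0.4308, -0.0007, 0.0095], [-0.001, 0.0005, -1.0, 0.1102], [0.0, 0.0, 0.0, 1.0]]
-- 6 rows; twist [0.0, 0.0, 0.0]
[-0.0, 0.0, -0.0217]
[-0.0, 0.0, -0.0217]
[-0.0, 0.0, -0.0217]
[-0.0, 0.0, -0.0217]
[-0.0, 0.0, -0.0217]
[-0.0, 0.0, -0.0217]
scene plate fit 1212 [ 0.5776  0.0007 -0.2465] normal [-5.001e-01 -6.000e-04  8.659e-01] h at C 0.101
red 81 [241.  302.3] mean [ 0.6023 -0.2414  0.1016] mid [ 0.6021 -0.2401  0.1011] y ext 0.035 n 0.0012
yellow 50 [209.8 319.6] mean [ 0.6021 -0.3112  0.1014] mid [ 0.5998 -0.3115  0.0993] y ext 0.0242 n 0.0011
blue 74 [266.6 288.3] mean [ 0.605  -0.1826  0.1038] mid [ 0.602  -0.182   0.1013] y ext 0.0311 n 0.0018
side plate fit 4743 [ 0.5751 -0.0039 -0.2485] normal [-0.4985  0.0034  0.8669] h at C 0.0987
red 162 [415.1 304.3] mean [ 0.6015 -0.24    0.099 ] mid [ 0.602  -0.2394  0.0988] y ext 0.03 n -0.0006
yellow 196 [443.4 329.3] mean [ 0.6006 -0.316   0.0993] mid [ 0.6011 -0.3154  0.0996] y ext 0.0288 n 0.0001
blue 139 [394.5 285.9] mean [ 0.6021 -0.1794  0.0995] mid [ 0.6027 -0.179   0.0997] y ext 0.0287 n -0.0005
```

```bash
python3 - <<'E'
from h import *
T=tool(); r=R.from_matrix(T[:3,:3]); p=T[:3,3]
M=np.array([.602,-.240,.1])
plan([(p+[0,0,.15],r,6),((.505,-.13,.27),RP,9),(M+.138*N,RP,5)])
E
```

```text
-- 6 rows; twist [0.0, 0.0, 0.0]
[-0.0, 0.0, -0.025]
[-0.0, 0.0, -0.025]
[-0.0, 0.0, -0.025]
[-0.0, 0.0, -0.025]
[-0.0, 0.0, -0.025]
[-0.0, 0.0, -0.025]
-- 9 rows; twist [-0.0571, -0.0129, 0.0484]
[-0.0163, -0.0018, -0.0011]
[-0.0164, -0.0009, -0.0009]
[-0.0164, -0.0001, -0.0008]
[-0.0164, 0.0007, -0.0005]
[-0.0164, 0.0016, -0.0003]
[-0.0163, 0.0024, 0.0001]
[-0.0162, 0.0031, 0.0004]
[-0.016, 0.0039, 0.0008]
[-0.0158, 0.0046, 0.0013]
-- 5 rows; twist [0.0, 0.0, 0.0]
[-0.022, -0.0002, 0.0115]
[-0.022, -0.0002, 0.0115]
[-0.022, -0.0002, 0.0115]
[-0.022, -0.0002, 0.0115]
[-0.022, -0.0002, 0.0115]
```

Emit:
servo_tool(
  deltas=[
    {"travel": [0,0,-0.025],"twist": [0,0,0],"gripper": 0.1},
    {"travel": [0,0,-0.025],"twist": [0,0,0],"gripper": 0.1},
    {"travel": [0,0,-0.025],"twist": [0,0,0],"gripper": 0.1},
    {"travel": [0,0,-0.025],"twist": [0,0,0],"gripper": 0.1},
    {"travel": [0,0,-0.025],"twist": [0,0,0],"gripper": 0.1},
    {"travel": [0,0,-0.025],"twist": [0,0,0],"gripper": 0.1},
    {"travel": [0,0,0],"twist": [0,0,0],"gripper": 0.1},
  ],
)

```text
clock: 16.25
tcp_pos: [0.4575, 0.0095, 0.2635]
tool_rot: [1.672, 2.652, 0.004]
ft_force: [0.8, -0.9, -0.3]
gripper_width: 0.0221
```

Emit:
servo_tool(
  deltas=[
    {"travel": [-0.0163,-0.0018,-0.0011],"twist": [-0.0571,-0.0129,0.0484],"gripper": 0.1},
    {"travel": [-0.0164,-0.0009,-0.0009],"twist": [-0.0571,-0.0129,0.0484],"gripper": 0.1},
    {"travel": [-0.0164,-0.0001,-0.0008],"twist": [-0.0571,-0.0129,0.0484],"gripper": 0.1},
    {"travel": [-0.0164,0.0007,-0.0005],"twist": [-0.0571,-0.0129,0.0484],"gripper": 0.1},
    {"travel": [-0.0164,0.0016,-0.0003],"twist": [-0.0571,-0.0129,0.0484],"gripper": 0.1},
    {"travel": [-0.0163,0.0024,0.0001],"twist": [-0.0571,-0.0129,0.0484],"gripper": 0.1},
    {"travel": [-0.0162,0.0031,0.0004],"twist": [-0.0571,-0.0129,0.0484],"gripper": 0.1},
    {"travel": [-0.016,0.0039,0.0008],"twist": [-0.0571,-0.0129,0.0484],"gripper": 0.1},
    {"travel": [-0.0158,0.0046,0.0013],"twist": [-0.0571,-0.0129,0.0484],"gripper": 0.1},
    {"travel": [-0.022,-0.0002,0.0115],"twist": [0,0,0],"gripper": 0.1},
  ],
)

```text
clock: 17.25
tcp_pos: [0.5092, -0.1518, 0.2585]
tool_rot: [1.928, 1.926, 0.516]
ft_force: [-0.4, -1.0, -1.2]
gripper_width: 0.0217
```

Emit:
servo_tool(
  deltas=[
    {"travel": [-0.022,-0.0002,0.0115],"twist": [0,0,0],"gripper": 0.1},
    {"travel": [-0.022,-0.0002,0.0115],"twist": [0,0,0],"gripper": 0.1},
    {"travel": [-0.022,-0.0002,0.0115],"twist": [0,0,0],"gripper": 0.1},
    {"travel": [-0.022,-0.0002,0.0115],"twist": [0,0,0],"gripper": 0.1},
    {"travel": [0,0,0],"twist": [0,0,0],"gripper": 0.1},
  ],
)

```text
clock: 17.75
tcp_pos: [0.5309, -0.2411, 0.214]
tool_rot: [1.937, 1.929, 0.513]
ft_force: [-0.3, 0.5, -2.0]
gripper_width: 0.0216
```

```bash
cat > e.py <<'E'
from h import *
T=tool(); print(observe()['clock'],observe()['ft_force'].round(2),observe()['gripper_width'].round(4));print(T.round(4).tolist())
q=cam('wrist'); save(q,'w3.png')
print('origin expected',(T[:3,3]+.098*T[:3,2]).round(4))
C=np.array([.602,-.244,.1]); hsv=cv2.cvtColor(q['color'],cv2.COLOR_RGB2HSV); v,u=np.mgrid[:480,:640]; uv=np.c_[u.ravel(),v.ravel()]
P=world(q,uv); d=P-C; on=(abs(d@N)<.012)&(abs(d[:,1])<.11)&(abs(d@[s3,0,.5])<.05); h=hsv.reshape(-1,3)
for c,lo,hi in(('red',-8,8),('yellow',18,35),('blue',100,128)):
    hh=h[:,0].astype(int); hh=np.where(hh>150,hh-180,hh)
    m=on&(hh>=lo)&(hh<=hi)&(h[:,1]>120)&(h[:,2]>50)
    if m.sum()<20: print(c,m.sum()); continue
    l,ll,st,ce=cv2.connectedComponentsWithStats(m.reshape(480,640).astype(np.uint8)); j=1+st[1:,4].argmax(); S=P[(ll==j).ravel()]
    print(c,st[j],ce[j].round(1),'mean',S.mean(0).round(4),'mid',((S.min(0)+S.max(0))/2).round(4),'ext',np.ptp(S,0).round(4))
# pen points below the collar: in tool frame
L=(P-T[:3,3])@T[:3,:3]; m=(q['range_z'].ravel()>0)&(np.hypot(L[:,0],L[:,1])<.03)&(L[:,2]>.05)&((P-C)@N>.006)
if m.sum(): S=L[m]; print('pen pts',m.sum(),'z max',np.percentile(S[:,2],[50,95,100]).round(4)); k=S[:,2]>S[:,2].max()-.004; print('tip xy range',S[k].min(0).round(4),S[k].max(0).round(4))
E
python3 e.py
```

```text
Traceback (most recent call last):
  File "e.py", line 2, in <module>
    T=tool(); print(observe()['clock'],observe()['ft_force'].round(2),observe()['gripper_width'].round(4));print(T.round(4).tolist())
                                                                      ^^^^^^^^^^^^^^^^^^^^^^^^^^^^^^^^
AttributeError: 'float' object has no attribute 'round'
```

```bash
sed -i "s/observe()\['gripper_width'\].round(4)/observe()['gripper_width']/" e.py; python3 e.py
```

```text
17.75 [-0.34  0.54 -2.03] 0.021619244089995313
[[0.0033, 0.87, 0.4931, 0.5309], [1.0, -0.0049, 0.0019, -0.2411], [0.0041, 0.4931, -0.87, 0.214], [0.0, 0.0, 0.0, 1.0]]
origin expected [ 0.5793 -0.2409  0.1288]
red [309 207  39  34 860] [328.9 221.8] mean [ 0.6025 -0.2374  0.1014] mid [ 0.6023 -0.2388  0.1001] ext [0.0269 0.0263 0.0167]
yellow 0
blue [ 309  124   40   42 1260] [328.5 144.3] mean [ 0.6023 -0.1794  0.101 ] mid [ 0.6025 -0.1798  0.1006] ext [0.0258 0.0297 0.017 ]
pen pts 288 z max [0.0583 0.0856 0.0881]
tip xy range [ 0.0056 -0.006   0.0842] [0.0089 0.0064 0.0881]
```

View pics/w3.png

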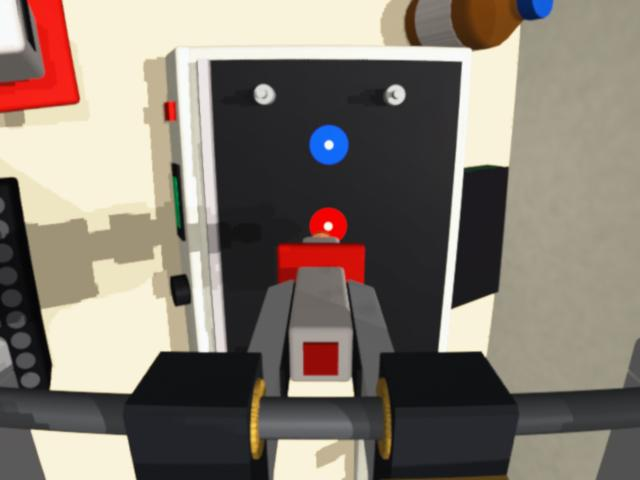

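The wrist view shows the white dots of the blue mark at (328,144) and the red one at (328,226), and the copper disc just peeking out beyond the collar at (321,238).

```bash
python3 - <<'E'
from h import *
q=cam('wrist'); T=tool(); print(T[:3,3].round(4))
print('dots',world(q,[[328,144],[328,226]]).round(4).tolist())
M=np.array([.602,-.2390,.1])
tgt=M+.098*N
plan([(tgt,RP,8)])
E
```

```text
[ 0.5317 -0.2393  0.2171]
dots [[0.6026, -0.1779, 0.1022], [0.6031, -0.2398, 0.1014]]
-- 8 rows; twist [-0.0005, -0.0002, -0.0003]
[0.0, 0.0003, 0.0048]
[0.0, 0.0003, 0.0048]
[0.0, 0.0003, 0.0048]
[0.0, 0.0003, 0.0048]
[0.0, 0.0003, 0.0048]
[0.0, 0.0003, 0.0048]
[0.0, 0.0003, 0.0048]
[0.0, 0.0003, 0.0048]
```

Emit:
servo_tool(
  deltas=[
    {"travel": [0,0.0003,0.0048],"twist": [-0.0005,0,0],"gripper": 0.1},
    {"travel": [0,0.0003,0.0048],"twist": [-0.0005,0,0],"gripper": 0.1},
    {"travel": [0,0.0003,0.0048],"twist": [-0.0005,0,0],"gripper": 0.1},
    {"travel": [0,0.0003,0.0048],"twist": [-0.0005,0,0],"gripper": 0.1},
    {"travel": [0,0.0003,0.0048],"twist": [-0.0005,0,0],"gripper": 0.1},
    {"travel": [0,0.0003,0.0048],"twist": [-0.0005,0,0],"gripper": 0.1},
    {"travel": [0,0.0003,0.0048],"twist": [-0.0005,0,0],"gripper": 0.1},
    {"travel": [0,0,0.0035],"twist": [0,0,0],"gripper": 0.1},
    {"travel": [0,0,0],"twist": [0,0,0],"gripper": 0.1},
  ],
)

```text
clock: 18.75
tcp_pos: [0.5529, -0.2398, 0.1876]
tool_rot: [1.926, 1.926, 0.518]
ft_force: [0.2, -0.6, -0.8]
gripper_width: 0.0216
```

```bash
cat > f.py <<'E'
from h import *
import sys
M=np.array(eval(sys.argv[1]))
f=[];t=[]
for i in range(4): cam('side') if i==0 else get_image('side'); s=observe(); f.append(s['ft_force']); t.append(tool())
f=np.array(f);T=np.mean(t,0); d=T[:3,3]-M
q=get_image('side'); P=0
print('clock',observe()['clock'],'f.N mean',(f@N).mean().round(2),(f@N).round(2),'f',f.mean(0).round(2))
print('height TCP',(d@N).round(4),'lateral x',(d@[s3,0,.5]).round(4),'y',d[1].round(4),'tool z',T[:3,2].round(3),'tcp',T[:3,3].round(4))
E
python3 f.py "[.602,-.2395,.1]"; python3 e.py
```

```text
clock 19.0 f.N mean -0.89 [-0.7  -1.25 -0.4  -1.2 ] f [-0.11  0.11 -1.08]
height TCP 0.1011 lateral x 0.0018 y -0.0005 tool z [ 0.502 -0.    -0.865] tcp [ 0.553  -0.24    0.1885]
19.0 [ 0.82 -0.86 -1.39] 0.021849241784633804
[[0.0004, 0.8645, 0.5027, 0.5531], [1.0, 0.0, -0.0009, -0.2401], [-0.0008, 0.5027, -0.8645, 0.1889], [0.0, 0.0, 0.0, 1.0]]
origin expected [ 0.6023 -0.2402  0.1041]
red [281 218  58  25 597] [314.7 228.8] mean [ 0.6003 -0.2337  0.1002] mid [ 0.5975 -0.2349  0.0983] ext [0.0347 0.0175 0.0198]
yellow 0
blue [ 295  126   46   46 1547] [317.5 148.6] mean [ 0.6022 -0.1797  0.1009] mid [ 0.6025 -0.1799  0.1005] ext [0.026  0.0293 0.0163]
pen pts 286 z max [0.0587 0.0854 0.0876]
tip xy range [ 0.0056 -0.006   0.0836] [0.0088 0.0064 0.0876]
```

Emit:
servo_tool(
  deltas=[
    {"travel": [0,-0.0005,0.002],"twist": [0,0,0],"gripper": 0.1},
    {"travel": [0,-0.0005,0.002],"twist": [0,0,0],"gripper": 0.1},
    {"travel": [0,-0.0005,0.002],"twist": [0,0,0],"gripper": 0.1},
    {"travel": [0,0,0.002],"twist": [0,0,0],"gripper": 0.1},
    {"travel": [0,0,0.001],"twist": [0,0,0],"gripper": 0.1},
    {"travel": [0,0,0.001],"twist": [0,0,0],"gripper": 0.1},
  ],
)

```text
clock: 19.65
tcp_pos: [0.5568, -0.2399, 0.1788]
tool_rot: [1.925, 1.925, 0.518]
ft_force: [-0.1, -0.7, -2.1]
gripper_width: 0.0217
```

Emit:
servo_tool(
  deltas=[
    {"travel": [0,0,0.001],"twist": [0,0,0],"gripper": 0.1},
    {"travel": [0,0,0.001],"twist": [0,0,0],"gripper": 0.1},
  ],
)

```text
clock: 19.85
tcp_pos: [0.5578, -0.24, 0.1773]
tool_rot: [1.925, 1.925, 0.518]
ft_force: [0.7, -0.4, -1.3]
gripper_width: 0.022
```

```bash
python3 f.py "[.602,-.2395,.1]"
```

```text
clock 20.1 f.N mean -1.34 [-1.08 -1.46 -1.94 -0.86] f [ 0.48  0.2  -1.27]
height TCP 0.089 lateral x 0.0003 y -0.0004 tool z [ 0.502 -0.    -0.865] tcp [ 0.5578 -0.2399  0.1772]
```

Emit:
servo_tool(
  deltas=[
    {"travel": [0,0,0.001],"twist": [0,0,0],"gripper": 0.1},
    {"travel": [0,0,0.001],"twist": [0,0,0],"gripper": 0.1},
    {"travel": [0,0,0],"twist": [0,0,0],"gripper": 0.1},
  ],
)

```text
clock: 20.4
tcp_pos: [0.5588, -0.24, 0.1757]
tool_rot: [1.925, 1.925, 0.518]
ft_force: [-0.4, 0.2, 0.5]
gripper_width: 0.0219
```

```bash
python3 f.py "[.602,-.2395,.1]"
```

```text
clock 20.65 f.N mean -0.35 [-0.25 -0.66  0.18 -0.67] f [-0.16 -0.32 -0.49]
height TCP 0.0872 lateral x 0.0004 y -0.0005 tool z [ 0.502 -0.001 -0.865] tcp [ 0.5588 -0.24    0.1757]
```

Emit:
servo_tool(
  deltas=[
    {"travel": [0,0,0.001],"twist": [0,0,0],"gripper": 0.1},
    {"travel": [0,0,0.001],"twist": [0,0,0],"gripper": 0.1},
    {"travel": [0,0,0],"twist": [0,0,0],"gripper": 0.1},
  ],
)

```text
clock: 20.95
tcp_pos: [0.5597, -0.24, 0.1741]
tool_rot: [1.925, 1.925, 0.518]
ft_force: [-2.3, -0.5, 1.2]
gripper_width: 0.0218
```

```bash
python3 f.py "[.602,-.2395,.1]"
```

```text
clock 21.2 f.N mean 2.38 [2.42 2.2  2.34 2.54] f [-2.25  0.35  1.44]
height TCP 0.0853 lateral x 0.0005 y -0.0005 tool z [ 0.502 -0.001 -0.865] tcp [ 0.5597 -0.24    0.1742]
```

Emit:
servo_tool(
  deltas=[
    {"travel": [0,0,0.0003],"twist": [0,0,0],"gripper": 0.1},
    {"travel": [0,0,0],"twist": [0,0,0],"gripper": 0.1},
    {"travel": [0,0,0],"twist": [0,0,0],"gripper": 0.1},
    {"travel": [0,0,0],"twist": [0,0,0],"gripper": 0.1},
    {"travel": [0,0,0],"twist": [0,0,0],"gripper": 0.1},
    {"travel": [0,0,0],"twist": [0,0,0],"gripper": 0.1},
    {"travel": [0,0,0],"twist": [0,0,0],"gripper": 0.1},
    {"travel": [0,0,0],"twist": [0,0,0],"gripper": 0.1},
    {"travel": [0,0,0],"twist": [0,0,0],"gripper": 0.1},
    {"travel": [0,0,0],"twist": [0,0,0],"gripper": 0.1},
  ],
)

```text
clock: 22.2
tcp_pos: [0.56, -0.24, 0.1737]
tool_rot: [1.925, 1.925, 0.518]
ft_force: [-2.6, 0.3, 1.9]
gripper_width: 0.0215
```

Emit:
servo_tool(
  deltas=[
    {"travel": [0,0,-0.004],"twist": [0,0,0],"gripper": 0.1},
    {"travel": [0,0,-0.01],"twist": [0,0,0],"gripper": 0.1},
    {"travel": [0,0,-0.016],"twist": [0,0,0],"gripper": 0.1},
    {"travel": [-0.018,0,0],"twist": [0,0,0],"gripper": 0.1},
    {"travel": [-0.02,0,0],"twist": [0,0,0],"gripper": 0.1},
    {"travel": [-0.02,0,0],"twist": [0,0,0],"gripper": 0.1},
    {"travel": [-0.016,0,0],"twist": [0,0,0],"gripper": 0.1},
    {"travel": [0,0,0],"twist": [0,0,0],"gripper": 0.1},
  ],
)

```text
clock: 23.0
tcp_pos: [0.5444, -0.3157, 0.1991]
tool_rot: [1.928, 1.923, 0.517]
ft_force: [0.7, 0.1, -1.6]
gripper_width: 0.0217
```

```bash
python3 f.py "[.602,-.314,.1]"; python3 - <<'E'
from h import *
C=np.array([.602,-.244,.1])
for n in('scene','side'):
    q=cam(n); h=cv2.cvtColor(q['color'],cv2.COLOR_RGB2HSV).reshape(-1,3).astype(int); v,u=np.mgrid[:480,:640]
    P=world(q,np.c_[u.ravel(),v.ravel()]); d=P-C; on=(abs(d@N)<.012)&(abs(d[:,1])<.11)&(abs(d@[s3,0,.5])<.05)
    m=on&(h[:,0]>18)&(h[:,0]<35)&(h[:,1]>120)&(h[:,2]>50); S=P[m]; print(n,m.sum(),S.mean(0).round(4),S.min(0).round(4),S.max(0).round(4))
    print([(np.round(x['at'],4).tolist(),round(x['score'],2)) for c in('red','yellow','blue') for x in spot_point('mark_'+c,q)[:1]])
    b=q['color'][270:350,180:300] if n=='scene' else q['color'][260:360,370:490]
    cv2.imwrite(f'pics/{n}3.png',cv2.resize(b[...,::-1],None,fx=5,fy=5,interpolation=cv2.INTER_CUBIC))
E
```

```text
clock 23.25 f.N mean -0.89 [-0.76 -0.98 -0.71 -1.13] f [-0.03 -0.04 -1.05]
height TCP 0.1147 lateral x -0.0 y 0.0004 tool z [ 0.502  0.    -0.865] tcp [ 0.5446 -0.3136  0.1993]
scene 50 [ 0.6022 -0.3113  0.1014] [ 0.5819 -0.3226  0.0892] [ 0.6193 -0.2996  0.1111]
[([0.5998, -0.2418, 0.1033], 0.62), ([0.6022, -0.3153, 0.0999], 0.55), ([0.5989, -0.1802, 0.0975], 0.52)]
side 179 [ 0.6004 -0.317   0.099 ] [ 0.5882 -0.3299  0.088 ] [ 0.6138 -0.3025  0.1073]
[([0.6038, -0.2425, 0.0993], 0.54), ([0.5997, -0.3157, 0.1025], 0.65), ([0.5738, 0.251, 0.0012], 0.59)]
```

Emit:
servo_tool(
  deltas=[
    {"travel": [-0.0014,0,0.005],"twist": [0,0,0],"gripper": 0.1},
    {"travel": [0,0,0.006],"twist": [0,0,0],"gripper": 0.1},
    {"travel": [0,0,0.006],"twist": [0,0,0],"gripper": 0.1},
    {"travel": [0,0,0.004],"twist": [0,0,0],"gripper": 0.1},
    {"travel": [0,0,0.003],"twist": [0,0,0],"gripper": 0.1},
    {"travel": [0,0,0.001],"twist": [0,0,0],"gripper": 0.1},
    {"travel": [0,0,0.001],"twist": [0,0,0],"gripper": 0.1},
    {"travel": [0,0,0.001],"twist": [0,0,0],"gripper": 0.1},
    {"travel": [0,0,0],"twist": [0,0,0],"gripper": 0.1},
  ],
)

```text
clock: 24.55
tcp_pos: [0.5584, -0.3154, 0.1763]
tool_rot: [1.925, 1.925, 0.518]
ft_force: [-0.3, 0.1, -1.1]
gripper_width: 0.0224
```

```bash
python3 f.py "[.602,-.315,.1]"
```

```text
clock 24.8 f.N mean -1.05 [-1.04 -1.27 -0.66 -1.22] f [ 0.37  0.27 -0.99]
height TCP 0.088 lateral x 0.0005 y -0.0004 tool z [ 0.502 -0.001 -0.865] tcp [ 0.5584 -0.3154  0.1764]
```

View pics/side3.png

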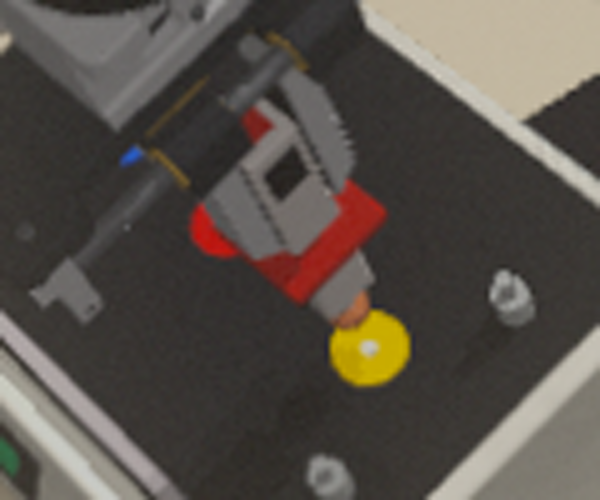

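The crop shows the white dot of the yellow mark at (370,348) and the copper tip above it at (350,308), heading onto it along the pen's axis.

Emit:
servo_tool(
  deltas=[
    {"travel": [0,0,0.001],"twist": [0,0,0],"gripper": 0.1},
    {"travel": [0,0,0.001],"twist": [0,0,0],"gripper": 0.1},
    {"travel": [0,0,0.0007],"twist": [0,0,0],"gripper": 0.1},
    {"travel": [0,0,0],"twist": [0,0,0],"gripper": 0.1},
    {"travel": [0,0,0],"twist": [0,0,0],"gripper": 0.1},
  ],
)

```text
clock: 25.3
tcp_pos: [0.5597, -0.3155, 0.1743]
tool_rot: [1.925, 1.925, 0.518]
ft_force: [-2.5, -0.0, 2.0]
gripper_width: 0.0217
```

```bash
python3 f.py "[.602,-.315,.1]"; python3 - <<'E'
from h import *
q=cam('side'); b=q['color'][290:350,410:480]
cv2.imwrite('pics/side4.png',cv2.resize(b[...,::-1],None,fx=7,fy=7,interpolation=cv2.INTER_CUBIC))
E
```

```text
clock 25.55 f.N mean 3.1 [3.38 2.77 3.07 3.18] f [-2.58 -0.05  2.09]
height TCP 0.0854 lateral x 0.0006 y -0.0005 tool z [ 0.503 -0.001 -0.865] tcp [ 0.5598 -0.3155  0.1743]
```

View pics/side4.png

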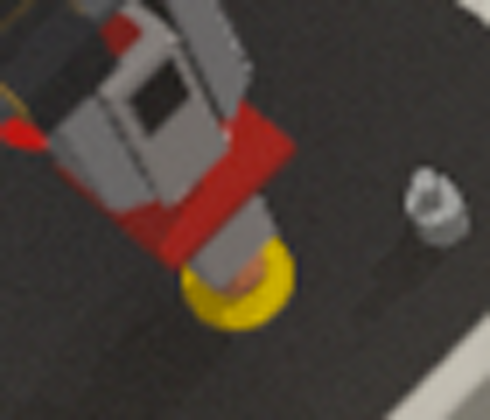

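The copper disc (245,275) sits centred on the yellow mark (238,277) at about 4 N. Hold, then go to blue.

Emit:
servo_tool(
  deltas=[
    {"travel": [0,0,0],"twist": [0,0,0],"gripper": 0.1},
    {"travel": [0,0,0],"twist": [0,0,0],"gripper": 0.1},
    {"travel": [0,0,0],"twist": [0,0,0],"gripper": 0.1},
    {"travel": [0,0,0],"twist": [0,0,0],"gripper": 0.1},
    {"travel": [0,0,0],"twist": [0,0,0],"gripper": 0.1},
    {"travel": [0,0,0],"twist": [0,0,0],"gripper": 0.1},
    {"travel": [0,0,0],"twist": [0,0,0],"gripper": 0.1},
    {"travel": [0,0,0],"twist": [0,0,0],"gripper": 0.1},
  ],
)

```text
clock: 26.4
tcp_pos: [0.5598, -0.3155, 0.1741]
tool_rot: [1.925, 1.925, 0.518]
ft_force: [-1.5, -0.3, 2.7]
gripper_width: 0.0214
```

Emit:
servo_tool(
  deltas=[
    {"travel": [0,0,-0.004],"twist": [0,0,0],"gripper": 0.1},
    {"travel": [0,0,-0.01],"twist": [0,0,0],"gripper": 0.1},
    {"travel": [0,0,-0.016],"twist": [0,0,0],"gripper": 0.1},
    {"travel": [0.02,0,0],"twist": [0,0,0],"gripper": 0.1},
    {"travel": [0.03,0,0],"twist": [0,0,0],"gripper": 0.1},
    {"travel": [0.03,0,0],"twist": [0,0,0],"gripper": 0.1},
    {"travel": [0.03,0,0],"twist": [0,0,0],"gripper": 0.1},
    {"travel": [0.0255,0,0],"twist": [0,0,0],"gripper": 0.1},
    {"travel": [0,0,0],"twist": [0,0,0],"gripper": 0.1},
    {"travel": [0,0,0],"twist": [0,0,0],"gripper": 0.1},
  ],
)

```text
clock: 27.4
tcp_pos: [0.5444, -0.1786, 0.1994]
tool_rot: [1.924, 1.927, 0.518]
ft_force: [-0.3, -0.2, -0.7]
gripper_width: 0.0218
```

```bash
python3 f.py "[.602,-.1798,.1]"
```

```text
clock 27.65 f.N mean -1.43 [-0.23 -1.52 -1.39 -2.58] f [ 0.05 -0.31 -1.62]
height TCP 0.1149 lateral x -0.0 y -0.0004 tool z [ 0.502 -0.001 -0.865] tcp [ 0.5445 -0.1802  0.1995]
```

Emit:
servo_tool(
  deltas=[
    {"travel": [0,0,0.005],"twist": [0,0,0],"gripper": 0.1},
    {"travel": [0,0,0.006],"twist": [0,0,0],"gripper": 0.1},
    {"travel": [0,0,0.006],"twist": [0,0,0],"gripper": 0.1},
    {"travel": [0,0,0.004],"twist": [0,0,0],"gripper": 0.1},
    {"travel": [0,0,0.003],"twist": [0,0,0],"gripper": 0.1},
    {"travel": [0,0,0.001],"twist": [0,0,0],"gripper": 0.1},
    {"travel": [0,0,0.001],"twist": [0,0,0],"gripper": 0.1},
    {"travel": [0,0,0.001],"twist": [0,0,0],"gripper": 0.1},
    {"travel": [0,0,0],"twist": [0,0,0],"gripper": 0.1},
  ],
)

```text
clock: 28.55
tcp_pos: [0.5583, -0.1799, 0.1765]
tool_rot: [1.925, 1.925, 0.518]
ft_force: [-0.0, -0.6, -0.6]
gripper_width: 0.0217
```

Emit:
servo_tool(
  deltas=[
    {"travel": [0,0,0.001],"twist": [0,0,0],"gripper": 0.1},
    {"travel": [0,0,0.001],"twist": [0,0,0],"gripper": 0.1},
    {"travel": [0,0,0.0007],"twist": [0,0,0],"gripper": 0.1},
    {"travel": [0,0,0],"twist": [0,0,0],"gripper": 0.1},
    {"travel": [0,0,0],"twist": [0,0,0],"gripper": 0.1},
  ],
)

```text
clock: 29.05
tcp_pos: [0.5597, -0.18, 0.1745]
tool_rot: [1.925, 1.925, 0.518]
ft_force: [-0.8, 0.2, 1.2]
gripper_width: 0.0215
```

```bash
python3 f.py "[.602,-.1798,.1]"
```

```text
clock 29.3 f.N mean 1.45 [1.27 1.3  1.63 1.6 ] f [-1.64  0.37  0.73]
height TCP 0.0856 lateral x 0.0006 y -0.0002 tool z [ 0.503 -0.001 -0.864] tcp [ 0.5597 -0.18    0.1745]
```

Emit:
servo_tool(
  deltas=[
    {"travel": [0,0,0.0008],"twist": [0,0,0],"gripper": 0.1},
    {"travel": [0,0,0],"twist": [0,0,0],"gripper": 0.1},
    {"travel": [0,0,0],"twist": [0,0,0],"gripper": 0.1},
    {"travel": [0,0,0],"twist": [0,0,0],"gripper": 0.1},
    {"travel": [0,0,0],"twist": [0,0,0],"gripper": 0.1},
    {"travel": [0,0,0],"twist": [0,0,0],"gripper": 0.1},
  ],
)

```text
clock: 29.9
tcp_pos: [0.5602, -0.1799, 0.1737]
tool_rot: [1.925, 1.925, 0.518]
ft_force: [-1.7, 0.0, 2.2]
gripper_width: 0.0218
```

```bash
python3 f.py "[.602,-.1798,.1]"
```

```text
clock 30.15 f.N mean 2.93 [2.84 3.21 3.19 2.5 ] f [-1.93 -0.53  2.27]
height TCP 0.0847 lateral x 0.0006 y -0.0002 tool z [ 0.503 -0.001 -0.864] tcp [ 0.5602 -0.18    0.1737]
```

Emit:
servo_tool(
  deltas=[
    {"travel": [0,0,0],"twist": [0,0,0],"gripper": 0.1},
    {"travel": [0,0,0],"twist": [0,0,0],"gripper": 0.1},
    {"travel": [0,0,0],"twist": [0,0,0],"gripper": 0.1},
    {"travel": [0,0,0],"twist": [0,0,0],"gripper": 0.1},
    {"travel": [0,0,0],"twist": [0,0,0],"gripper": 0.1},
  ],
)

```text
clock: 30.65
tcp_pos: [0.5602, -0.1799, 0.1736]
tool_rot: [1.925, 1.925, 0.518]
ft_force: [-0.8, -0.1, 2.5]
gripper_width: 0.0215
```

```bash
python3 - <<'E'
from h import *
G=np.load('grasp.npy'); r=R.from_matrix(G[:3,:3]); T=tool(); a=np.radians(25.6); r=frame([0,0,-1],[np.cos(a),np.sin(a),0])
g=np.array([.4558,.0097,.1102])
plan([(T[:3,3]+.06*N,RP,4),((.5,-.12,.275),RP,5),(g+[0,0,.14],r,9)])
E
```

```text
-- 4 rows; twist [0.0008, 0.0002, -0.0]
[-0.0, 0.0, -0.015]
[-0.0, 0.0, -0.015]
[-0.0, 0.0, -0.015]
[-0.0, 0.0, -0.015]
-- 5 rows; twist [0.0, 0.0, 0.0]
[0.012, -0.0003, -0.0116]
[0.012, -0.0003, -0.0116]
[0.012, -0.0003, -0.0116]
[0.012, -0.0003, -0.0116]
[0.012, -0.0003, -0.0116]
-- 9 rows; twist [0.0572, 0.013, -0.0485]
[0.0144, -0.0056, -0.0001]
[0.0147, -0.0049, 0.0004]
[0.0149, -0.0042, 0.0009]
[0.015, -0.0034, 0.0013]
[0.0152, -0.0026, 0.0016]
[0.0153, -0.0017, 0.002]
[0.0153, -0.0009, 0.0022]
[0.0153, 0.0, 0.0025]
[0.0152, 0.0009, 0.0026]
```

Emit:
servo_tool(
  deltas=[
    {"travel": [0,0,-0.01],"twist": [0,0,0],"gripper": 0.1},
    {"travel": [0,0,-0.015],"twist": [0,0,0],"gripper": 0.1},
    {"travel": [0,0,-0.015],"twist": [0,0,0],"gripper": 0.1},
    {"travel": [0,0,-0.02],"twist": [0,0,0],"gripper": 0.1},
    {"travel": [0.012,0,-0.0116],"twist": [0,0,0],"gripper": 0.1},
    {"travel": [0.012,0,-0.0116],"twist": [0,0,0],"gripper": 0.1},
    {"travel": [0.012,0,-0.0116],"twist": [0,0,0],"gripper": 0.1},
    {"travel": [0.012,0,-0.0116],"twist": [0,0,0],"gripper": 0.1},
    {"travel": [0.012,0,-0.0116],"twist": [0,0,0],"gripper": 0.1},
  ],
)

```text
clock: 31.55
tcp_pos: [0.5001, -0.1183, 0.2759]
tool_rot: [1.925, 1.926, 0.518]
ft_force: [1.1, -0.9, -1.7]
gripper_width: 0.0223
```

Emit:
servo_tool(
  deltas=[
    {"travel": [0.0144,-0.0056,0],"twist": [0.0572,0.013,-0.0485],"gripper": 0.1},
    {"travel": [0.0147,-0.0049,0.0004],"twist": [0.0572,0.013,-0.0485],"gripper": 0.1},
    {"travel": [0.0149,-0.0042,0.0009],"twist": [0.0572,0.013,-0.0485],"gripper": 0.1},
    {"travel": [0.015,-0.0034,0.0013],"twist": [0.0572,0.013,-0.0485],"gripper": 0.1},
    {"travel": [0.0152,-0.0026,0.0016],"twist": [0.0572,0.013,-0.0485],"gripper": 0.1},
    {"travel": [0.0153,-0.0017,0.002],"twist": [0.0572,0.013,-0.0485],"gripper": 0.1},
    {"travel": [0.0153,-0.0009,0.0022],"twist": [0.0572,0.013,-0.0485],"gripper": 0.1},
    {"travel": [0.0153,0,0.0025],"twist": [0.0572,0.013,-0.0485],"gripper": 0.1},
    {"travel": [0.0152,0.0009,0.0026],"twist": [0.0572,0.013,-0.0485],"gripper": 0.1},
    {"travel": [0,0,0],"twist": [0,0,0],"gripper": 0.1},
  ],
)

```text
clock: 32.55
tcp_pos: [0.4569, 0.0122, 0.25]
tool_rot: [1.669, 2.66, 0.001]
ft_force: [-0.1, 0.2, -1.9]
gripper_width: 0.0219
```

```bash
python3 - <<'E'
from h import *
for i in range(3): get_image('scene')
T=tool(); print(observe()['clock'],T.round(4).tolist(),observe()['ft_force'].round(2))
q=cam('wrist'); v,u=np.mgrid[:480,:640]; P=world(q,np.c_[u.ravel(),v.ravel()]); h=cv2.cvtColor(q['color'],cv2.COLOR_RGB2HSV).reshape(-1,3)
m=(np.linalg.norm(P[:,:2]-[.455,.009],axis=1)<.07)&(abs(P[:,2]-.092)<.0035)&(h[:,1]<90); S=P[m]; print('stand',len(S),cv2.minAreaRect(S[:,:2].astype(np.float32)))
L=(P-T[:3,3])@T[:3,:3]
m=(abs(L[:,2]-.011)<.004)&(np.hypot(L[:,0],L[:,1])<.04)&(h[:,1]>150); S=L[m]; print('collar in tool',len(S),cv2.minAreaRect(S[:,:2].astype(np.float32)) if len(S)>5 else '', S[:,2].mean())
a=np.radians(25.5); plan([((.4556,.0095,.125),frame([0,0,-1],[np.cos(a),np.sin(a),0]),9)])
E
```

```text
32.7 [[-0.4315, 0.9021, 0.0039, 0.4566], [0.9021, 0.4315, -0.0007, 0.01], [-0.0024, 0.0032, -1.0, 0.2508], [0.0, 0.0, 0.0, 1.0]] [ 0.47 -0.24 -1.19]
stand 4257 ((0.4546256959438324, 0.009413421154022217), (0.07023445516824722, 0.06910955160856247), 25.08110809326172)
collar in tool 2549 ((0.01259071845561266, -0.0002528335899114609), (0.041073814034461975, 0.019609304144978523), 89.72713470458984) 0.011028451722215726
-- 9 rows; twist [0.0004, 0.0003, 0.0001]
[0.0001, -0.0001, 0.014]
[0.0001, -0.0001, 0.014]
[0.0001, -0.0001, 0.014]
[0.0, -0.0001, 0.014]
[0.0, -0.0001, 0.014]
[0.0, -0.0001, 0.014]
[0.0, -0.0001, 0.014]
[0.0, -0.0001, 0.014]
[0.0, -0.0001, 0.014]
```

Emit:
servo_tool(
  deltas=[
    {"travel": [-0.0009,-0.0001,0.012],"twist": [0.0004,0.0003,0],"gripper": 0.1},
    {"travel": [0,-0.0001,0.012],"twist": [0.0004,0.0003,0],"gripper": 0.1},
    {"travel": [0,-0.0001,0.012],"twist": [0.0004,0.0003,0],"gripper": 0.1},
    {"travel": [0,-0.0001,0.012],"twist": [0.0004,0.0003,0],"gripper": 0.1},
    {"travel": [0,-0.0001,0.012],"twist": [0.0004,0.0003,0],"gripper": 0.1},
    {"travel": [0,-0.0001,0.012],"twist": [0.0004,0.0003,0],"gripper": 0.1},
    {"travel": [0,-0.0001,0.012],"twist": [0.0004,0.0003,0],"gripper": 0.1},
    {"travel": [0,-0.0001,0.012],"twist": [0.0004,0.0003,0],"gripper": 0.1},
    {"travel": [0,-0.0001,0.01],"twist": [0.0004,0.0003,0],"gripper": 0.1},
    {"travel": [0,0,0],"twist": [0,0,0],"gripper": 0.1},
  ],
)

```text
clock: 33.75
tcp_pos: [0.4551, 0.0089, 0.1424]
tool_rot: [-1.672, -2.654, 0.003]
ft_force: [-0.5, 0.9, -1.2]
gripper_width: 0.0217
```

Emit:
servo_tool(
  deltas=[
    {"travel": [0,0,0.008],"twist": [0,0,0],"gripper": 0.1},
    {"travel": [0,0,0.008],"twist": [0,0,0],"gripper": 0.1},
    {"travel": [0,0,0.006],"twist": [0,0,0],"gripper": 0.1},
    {"travel": [0,0,0.004],"twist": [0,0,0],"gripper": 0.1},
    {"travel": [0,0,0.002],"twist": [0,0,0],"gripper": 0.1},
  ],
)

```text
clock: 34.25
tcp_pos: [0.4559, 0.0088, 0.1159]
tool_rot: [-1.673, -2.656, 0.001]
ft_force: [0.2, 0.6, -1.0]
gripper_width: 0.022
```

Emit:
servo_tool(
  deltas=[
    {"travel": [0,0,0.001],"twist": [0,0,0],"gripper": 0.1},
    {"travel": [0,0,0.001],"twist": [0,0,0],"gripper": 0.1},
    {"travel": [0,0,0.001],"twist": [0,0,0],"gripper": 0.1},
    {"travel": [0,0,0.001],"twist": [0,0,0],"gripper": 0.1},
    {"travel": [0,0,0],"twist": [0,0,0],"gripper": 0.1},
  ],
)

```text
clock: 34.75
tcp_pos: [0.4561, 0.0087, 0.1124]
tool_rot: [-1.674, -2.657, 0.001]
ft_force: [-0.1, -0.6, -0.3]
gripper_width: 0.0218
```

Emit:
servo_tool(
  deltas=[
    {"travel": [0,0,0.001],"twist": [0,0,0],"gripper": 0.1},
    {"travel": [0,0,0.0008],"twist": [0,0,0],"gripper": 0.1},
    {"travel": [0,0,0],"twist": [0,0,0],"gripper": 0.1},
  ],
)

```text
clock: 35.05
tcp_pos: [0.456, 0.0088, 0.1105]
tool_rot: [-1.673, -2.656, 0.001]
ft_force: [0.5, -1.1, -0.6]
gripper_width: 0.0218
```

Within about a millimetre of the grasp height; release and retreat.

Emit:
servo_tool(
  deltas=[
    {"travel": [0,0,0.0007],"twist": [0,0,0],"gripper": 0.1},
    {"travel": [0,0,0],"twist": [0,0,0],"gripper": 0.6},
    {"travel": [0,0,0],"twist": [0,0,0],"gripper": 0.6},
    {"travel": [0,0,0],"twist": [0,0,0],"gripper": 0.6},
    {"travel": [0,0,0],"twist": [0,0,0],"gripper": 0.6},
    {"travel": [0,0,-0.02],"twist": [0,0,0],"gripper": 0.6},
    {"travel": [0,0,-0.04],"twist": [0,0,0],"gripper": 0.6},
    {"travel": [0,0,-0.045],"twist": [0,0,0],"gripper": 0.6},
    {"travel": [0,0,-0.045],"twist": [0,0,0],"gripper": 0.6},
    {"travel": [0,0,0],"twist": [0,0,0],"gripper": 0.6},
  ],
)

```text
clock: 36.05
tcp_pos: [0.4594, 0.0084, 0.2676]
tool_rot: [1.669, 2.649, 0.009]
ft_force: [0.7, 0.3, 0.1]
gripper_width: 0.0566
```

```bash
sed -i "s/'w2.png'/'w4.png'/;s/sc2.png/sc4.png/" d.py; python3 d.py
```

```text
[[-0.432  0.902  0.006  0.458]
 [ 0.902  0.432 -0.     0.009]
 [-0.003  0.006 -1.     0.264]
 [ 0.     0.     0.     1.   ]]
pentop 952 [0.455  0.0106 0.1626] ((0.4553537964820862, 0.009892364032566547), (0.021228760480880737, 0.021429605782032013), 25.568464279174805)
collar 1344 [0.453  0.0146 0.0991] ((0.45535987615585327, 0.009530773386359215), (0.042044930160045624, 0.04193219169974327), 25.429489135742188)
standtop 3796 [0.4525 0.0125 0.0923] ((0.4548329710960388, 0.008823297917842865), (0.07022496312856674, 0.07037445157766342), 25.134143829345703)
foot 692 [0.439  0.0432 0.0082] ((0.44018685817718506, 0.03999677672982216), (0.0863243043422699, 0.01622645929455757), 25.502487182617188)
grip [([0.414, -0.126, 0.162], 0.64), ([0.457, 0.006, 0.129], 0.6), ([0.578, 0.249, 0.044], 0.47)]
pen [([0.408, -0.126, 0.001], 0.8), ([0.457, 0.013, 0.012], 0.62)]
stand [([0.452, 0.011, -0.0], 0.93), ([0.318, 0.134, -0.0], 0.72)]
cover [([0.577, 0.253, 0.001], 0.88)] [[0.575, 0.249, 0.046]]
red [([0.6, -0.24, 0.102], 0.45)]
yellow [([0.604, -0.318, 0.099], 0.37)]
blue [([0.597, -0.18, 0.099], 0.38), ([0.347, -0.275, -0.001], 0.37)]
```

View pics/sc4.png

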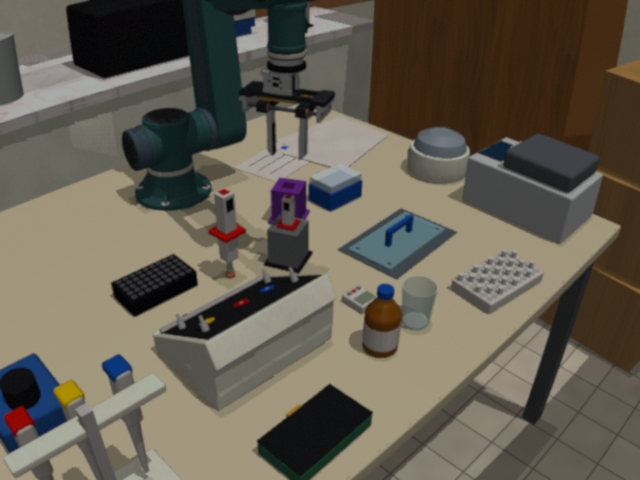

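The pen is back in the stand (288,225), with its top at z = 0.1626, as at the start. The cover lies flat on the mat (398,240), and the bystanders are where they were.

```bash
python3 -c "
from station import workorder
print(workorder.finish_job())"
```

```text
the job is handed in; nothing more can be done
None
```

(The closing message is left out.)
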